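# Swap two axles and roll every flat up for its screw

## Task

Get the rover-kit axles ready for the screw fitter: each axle must lie in the V-stand of its own colour, so swap the red and the blue one, which lie in each other's stands (the grey stand is free for parking), and roll every axle that is there in its V-stand until the flat on its coloured hub, the one with the white patch and the screw hole, faces straight up. Leave the other things on the bench where they are.

Things in the scene. Friction and masses are not known exactly. Their poses are not given: they have to be found in the camera images.
- axle_red_mid (a point): middle of the red axle, on its axis: a steel bar 24 mm across and 140 mm long lying along its x axis, 0.24 kg; grip the bare bar between x = -48 and +48 mm. At its +x end is the red hub, at its -x end a plain black collar, each 40 mm across and 22 mm long (from 48 to 70 mm from the middle). Starts in the blue V-stand.
- flat_red (a point): centre of the flat on the red axle's hub (59 mm from the axle's middle along x, 14 mm from the axis); z points straight out of the flat, x along the bar. The flat is 28 mm wide, with a white patch and a black screw hole 8 mm across; the hub is pressed tight on the bar and turns with it as one piece.
- axle_blue_mid (a point): middle of the blue axle, on its axis: a steel bar 24 mm across and 140 mm long lying along its x axis, 0.24 kg; grip the bare bar between x = -48 and +48 mm. At its +x end is the blue hub, at its -x end a plain black collar, each 40 mm across and 22 mm long (from 48 to 70 mm from the middle). Starts in the red V-stand.
- flat_blue (a point): centre of the flat on the blue axle's hub (59 mm from the axle's middle along x, 14 mm from the axis); z points straight out of the flat, x along the bar. The flat is 28 mm wide, with a white patch and a black screw hole 8 mm across; the hub is pressed tight on the bar and turns with it as one piece.
- axle_yellow_mid (a point): middle of the yellow axle, on its axis: a steel bar 24 mm across and 140 mm long lying along its x axis, 0.24 kg; grip the bare bar between x = -48 and +48 mm. At its +x end is the yellow hub, at its -x end a plain black collar, each 40 mm across and 22 mm long (from 48 to 70 mm from the middle). Starts in the yellow V-stand. May be absent.
- flat_yellow (a point): centre of the flat on the yellow axle's hub (59 mm from the axle's middle along x, 14 mm from the axis); z points straight out of the flat, x along the bar. The flat is 28 mm wide, with a white patch and a black screw hole 8 mm across; the hub is pressed tight on the bar and turns with it as one piece. May be absent.
- axle_green_mid (a point): middle of the green axle, on its axis: a steel bar 24 mm across and 140 mm long lying along its x axis, 0.24 kg; grip the bare bar between x = -48 and +48 mm. At its +x end is the green hub, at its -x end a plain black collar, each 40 mm across and 22 mm long (from 48 to 70 mm from the middle). Starts in the green V-stand. May be absent.
- flat_green (a point): centre of the flat on the green axle's hub (59 mm from the axle's middle along x, 14 mm from the axis); z points straight out of the flat, x along the bar. The flat is 28 mm wide, with a white patch and a black screw hole 8 mm across; the hub is pressed tight on the bar and turns with it as one piece. May be absent.
- stand_red_axis (a point): the red V-stand, screwed to the bench: a red base plate 110 x 66 x 8 mm with two aluminium V-plates (90 degree V, 12 mm thick, centred 38 mm either side of the middle, 64 mm apart inside, 50 mm wide over the V). This point is where an axle's middle lies when it is seated, 62 mm above the bench; x is the line of the axle, z up. A seated axle's collars stand just outside the V-plates (4 mm play each way).
- stand_blue_axis (a point): the blue V-stand, screwed to the bench: a blue base plate 110 x 66 x 8 mm with two aluminium V-plates (90 degree V, 12 mm thick, centred 38 mm either side of the middle, 64 mm apart inside, 50 mm wide over the V). This point is where an axle's middle lies when it is seated, 62 mm above the bench; x is the line of the axle, z up. A seated axle's collars stand just outside the V-plates (4 mm play each way).
- stand_yellow_axis (a point): the yellow V-stand, screwed to the bench: a yellow base plate 110 x 66 x 8 mm with two aluminium V-plates (90 degree V, 12 mm thick, centred 38 mm either side of the middle, 64 mm apart inside, 50 mm wide over the V). This point is where an axle's middle lies when it is seated, 62 mm above the bench; x is the line of the axle, z up. A seated axle's collars stand just outside the V-plates (4 mm play each way).
- stand_green_axis (a point): the green V-stand, screwed to the bench: a green base plate 110 x 66 x 8 mm with two aluminium V-plates (90 degree V, 12 mm thick, centred 38 mm either side of the middle, 64 mm apart inside, 50 mm wide over the V). This point is where an axle's middle lies when it is seated, 62 mm above the bench; x is the line of the axle, z up. A seated axle's collars stand just outside the V-plates (4 mm play each way).
- stand_spare_axis (a point): the grey spare V-stand, screwed to the bench: a grey base plate 110 x 66 x 8 mm with two aluminium V-plates (90 degree V, 12 mm thick, centred 38 mm either side of the middle, 64 mm apart inside, 50 mm wide over the V). This point is where an axle's middle lies when it is seated, 62 mm above the bench; x is the line of the axle, z up. A seated axle's collars stand just outside the V-plates (4 mm play each way). Free at the start, for parking.
- circuit_board: copper-coloured circuit board 50 x 70 x 6 mm, a loose bystander lying on the bench: leave it where it is; origin under its centre
- screwdriver: yellow-handled screwdriver, 150 mm, a loose bystander lying on the bench: leave it where it is; origin under its centre (near its middle)
- screw_dish: aluminium dish 64 mm across, 22 mm high, a loose bystander lying on the bench: leave it where it is; origin under its centre
- battery_pack: orange battery pack 55 x 32 x 18 mm, a loose bystander lying on the bench: leave it where it is; origin under its centre
- eraser_block: black rubber block 50 x 22 x 14 mm, a loose bystander lying on the bench: leave it where it is; origin under its centre
Things that resemble listed ones, but are neither listed nor needed, are in the scene too. What is shaped like the part that bears axle_yellow_mid but purple is not meant.

How it is judged (in metres and radians):
At the end, for the whole second after the job is handed in: Every axle that is present is seated in the V-stand of its own colour (its middle within 9 mm of the stand's axle point, either way round), the flat of its hub faces up to within 0.15 rad, and it is at rest (distance between axle_red_mid and stand_red_axis below 0.009 m and angle between each of flat_red, flat_blue, flat_yellow, flat_green's own z axis and vertical below 0.15 rad and linear speed of each of axle_red, axle_blue, axle_yellow, axle_green below 0.02 m/s and distance between axle_blue_mid and stand_blue_axis below 0.009 m and distance between axle_yellow_mid and stand_yellow_axis below 0.009 m and distance between axle_green_mid and stand_green_axis below 0.009 m); the robot touches nothing.
It fails at once if a loose bystander (circuit board, screwdriver, dish, battery pack, rubber block) is moved more than 30 mm (distance of any of circuit_board, screwdriver, screw_dish, battery_pack, eraser_block from where it was at the start of the episode above 0.03 m).
Of axle_yellow, axle_green only 1 to 2 are there at a start; the rules pass over those that are not, and their reading is None.
At some moment in a run one of axle_red, axle_blue, axle_yellow, axle_green may be knocked a few centimetres aside while the robot is not near it.
Once in a run the grip may slacken for a moment while it holds something.
It also fails if it takes over 210 s, if anything falls off the work surface, if the arm or the gripper's body presses on something with over 40 N, if the wrist force passes 120 N, or if a joint passes its speed limit or range.

## Robot

A 6-joint arm with a two-finger parallel gripper is mounted at the origin on the work surface. World frame = base frame: x ahead of the robot, y to its left, z up, the work surface at z = 0. Lengths are in mm, angles in rad, forces in N, time in s.
With the tool pointing down it reaches from about 375 to 900 mm from the base axis. Payload 3.1 kg.
Tool frame: the origin (TCP) lies at the very end of the fingers, on their centre line; the grasp point (between the pads) lies 19 mm behind it; z points along the fingers, y is the direction in which the jaws open and shut (so a half turn about z gives the same grasp; the last joint's range is limited). The gripper opens to 87 mm and grips with 3 to 60 N. Pads are 19 mm wide; open, the fingers measure 117 mm over their backs; the gripper's body (75 mm by 190 mm) begins 51 mm behind the grasp point.
Start: joints at [-1.47, 0.527, 1.433, -0, 1.181, -0.178], TCP at [172.626, -600.664, 222.548] pointing down, gripper open.
Joint ranges: [-3.08, 3.08], [-0.75, 2.2], [0.22, 2.44], [-1.43, 4.57], [0, 2.65], [-2.85, 2.85]. Speed limits (rad/s): [2.79, 2.79, 3.14, 3.14, 3.14, 3.14].

## Interface

Orientations are given as a unit quaternion [x, y, z, w].
In Python, from station import manip gives the robot as it stands.
- The arm moves only by the tool play_rows, never from a script. Its argument "series" is text: rows parted by semicolons, each of 5 numbers parted by spaces: the shift along the world's x, y, z in cm, then the turn about the world's z in rad, then the closure, from 0 (fully open) to 1 (shut). A call has 1 to 20 rows; each row shifts and turns the pose as measured when the row begins; what a row does not reach is not made up. A row lasts 1/8 s, in which the tool goes at most 62.5 mm and 10.7 degrees, less where a joint would pass 70% of its speed; a pose out of reach is approached as far as the arm can. A call with a gripper value outside its range is refused whole. The fingers move at their own pace and stop on an object; "newtons" is the grip in N (left out, the last holds). Time passes only in rows, so rows that do not move let the fingers close. It gives the time, the measured TCP pose, the force and the opening at its end, in the units of the state.
- manip.read_state(): the state, without advancing time (a new reading comes with each control period).
- manip.snapshot(name): name is "side" or "top" or "wrist"; returns (picture, depth): 480x640x3 uint8, blue, green, red; 480x640 float32, mm along the optical axis (not along the pixel's ray), 0 where there is no reading.
- manip.camera_model(name): a dict with "fx", "fy", "cx", "cy" (pixels), "k1" (the pictures are not rectified: a ray, as slopes to the right and down, at radius r is drawn at 1 + k1 r^2 times it, then the intrinsics apply), "rvec" (rotation vector, rad) and "tvec" (3), from world to camera coordinates, as OpenCV has them. Camera axes: x right, y down, z forward; pixel columns grow to the right and rows downward; lengths in mm; the calibration is good to about 2 mm. A picture is of the moment at which its call begins: read the wrist's pose just before it. camera_model takes no time and is no camera call; for the wrist camera it gives the pose at the moment of the call.
- manip.job_done(): hands the job in, once; it reports no verdict.
The state is a dict: "clock": time; "joints": joint angles; "qd": joint speeds; "tau": joint torques, N m; "ee_pos": TCP position; "orientation": TCP orientation; "ft_force": force on the tool from outside, world axes, zero at the start; "ft_torque": the same for the moment, N m; "grip_width": finger opening in mm.
Only numpy, scipy, OpenCV 4.12 (cv2) and the standard library are available. Lean on these libraries where they do the work, as an engineer would, in place of code of your own. Each camera call takes 0.05 s, during which the arm holds its last target.

## Working session

There is one attempt and no reset: what is moved stays moved. The work goes in short steps, Python scripts to look and compute and a tool call to move; the robot and the scene stay as the last step left them, time stands still between calls to the robot, and variables do not carry over. Pictures are saved under pics/ and viewed, and the job is handed in when it is done.

Besides the shell and the picture viewer there is one more tool, called after "Request:" as a command line: name --argument value ..., lists and objects as JSON in quotes. play_rows: Moves the arm, as the interface text tells. Its arguments: {"type":"object","properties":{"series":{"type":"string"},"newtons":{"type":"number"}},"required":["series"]}

```bash
ls; mkdir -p pics; python3 - <<'E'
from station import manip
import cv2
s=manip.read_state(); print(s)
for n in ("top","side","wrist"):
    p,d=manip.snapshot(n); cv2.imwrite(f"pics/{n}0.png",p)
    import numpy as np; np.save(f"pics/{n}0.npy",d)
    print(n,manip.camera_model(n))
E
```

```text
pics
{'clock': 0.0, 'joints': array([-1.46949376e+00,  5.28493763e-01,  1.43391597e+00, -1.25677058e-05,
        1.18140604e+00, -1.78501455e-01]), 'qd': array([-1.40041873e-04, -1.18581841e-03, -4.98519784e-04,  1.31324648e-04,
       -6.81830684e-04, -8.56152740e-05]), 'tau': array([ 1.27501571e-04, -4.40043247e+01, -1.76593262e+01,  6.34314143e-02,
        5.82387589e-02, -1.71334655e-04]), 'ee_pos': array([ 172.55184203, -599.93208063,  221.55034981]), 'orientation': array([ 9.90228720e-01,  1.39448368e-01,  3.70885001e-05, -1.11095686e-03]), 'ft_force': array([0.62281108, 0.08266391, 0.71746184]), 'ft_torque': array([ 0.01523397, -0.0442955 , -0.0171526 ]), 'grip_width': 86.92543132140398}
top {'fx': 608.4849409652103, 'fy': 608.4849409652103, 'cx': 329.4775746483396, 'cy': 240.06295541854718, 'k1': -0.09470179997856598, 'rvec': array([ 2.168705  , -2.20375522,  0.07085757]), 'tvec': array([ 172.95764234,  584.02789807, 1404.64953505])}
side {'fx': 573.9110318197594, 'fy': 573.9110318197594, 'cx': 319.498354008505, 'cy': 242.3918135212883, 'k1': 0.025000570764240393, 'rvec': array([ 0.7475991 , -2.58273062,  1.17541497]), 'tvec': array([ 538.93602533,  195.31750788, 1324.07847872])}
wrist {'fx': 431.2930396745906, 'fy': 431.2930396745906, 'cx': 311.77130624630234, 'cy': 240.72879593137563, 'k1': -0.02693951976146666, 'rvec': array([-2.30571854,  1.73755119,  0.26814807]), 'tvec': array([-623.18398105,  -34.32093769,  391.41430896])}
```

View pics/top0.png

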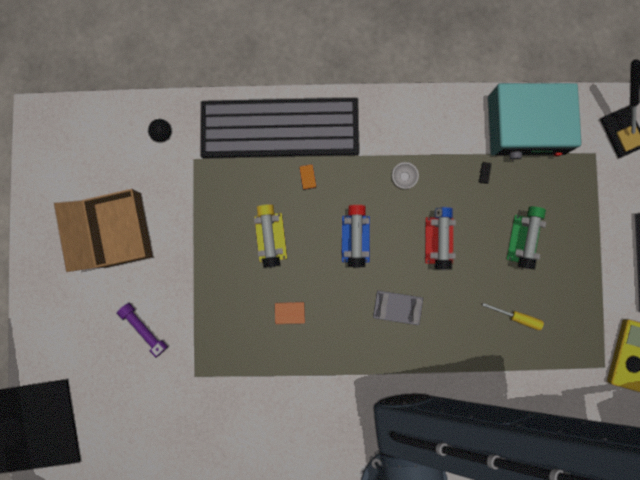

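View pics/side0.png

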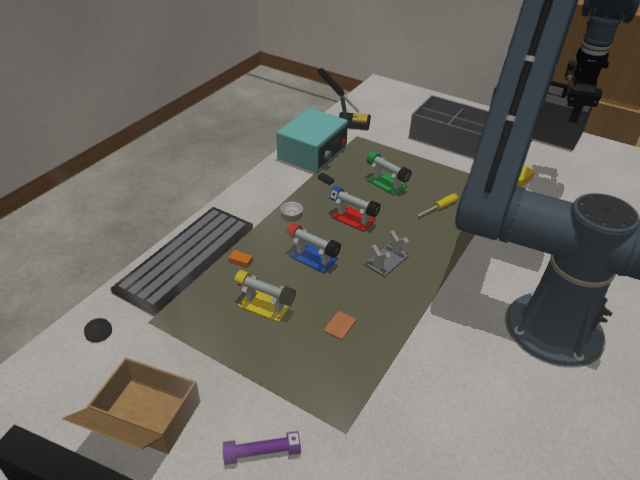

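View pics/wrist0.png

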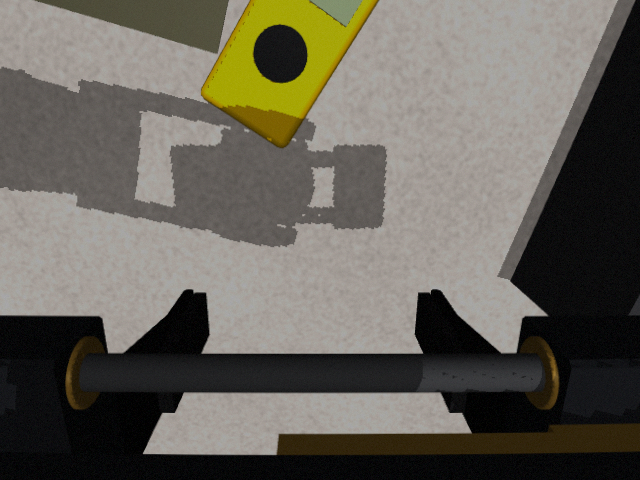

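```bash
cat > h.py <<'E'
import numpy as np, cv2
def KD(m):
    return np.array([[m['fx'],0,m['cx']],[0,m['fy'],m['cy']],[0,0,1.]]), np.array([m['k1'],0,0,0,0.])
def Rt(m): return cv2.Rodrigues(np.array(m['rvec']))[0], np.array(m['tvec'])
def rays(m,uv):
    K,D=KD(m); n=cv2.undistortPoints(np.array(uv,float).reshape(-1,1,2),K,D).reshape(-1,2)
    return np.c_[n,np.ones(len(n))]
def onplane(m,uv,z):
    R,t=Rt(m); r=rays(m,uv)@R; c=-R.T@t
    return c+r*((z-c[2])/r[:,2])[:,None]
def cloud(m,d):
    v,u=np.mgrid[0:480,0:640]; r=rays(m,np.c_[u.ravel(),v.ravel()]); R,t=Rt(m)
    P=(r*d.reshape(-1,1)-t)@R
    P[d.ravel()==0]=np.nan
    return P.reshape(480,640,3)
def proj(m,P):
    K,D=KD(m); return cv2.projectPoints(np.array(P,float).reshape(-1,1,3),np.array(m['rvec']),np.array(m['tvec']),K,D)[0].reshape(-1,2)
E
cat > meas.py <<'E'
import sys; from h import *
from station import manip
def meas(p,d,m):
    P=cloud(m,d); hsv=cv2.cvtColor(p,cv2.COLOR_BGR2HSV); z=P[...,2]
    H,S,V=cv2.split(hsv)
    out={}
    ok=(P[...,0]>300)&(P[...,0]<850)&(P[...,1]>-450)&(P[...,1]<350)
    rng={'red':((H<8)|(H>172)),'yellow':(H>22)&(H<35),'green':(H>50)&(H<85),'blue':(H>100)&(H<130)}
    for c,hm in rng.items():
        for nm,zm in (('hub',z>50),('base',(z<25))):
            k=ok&hm&(S>120)&(V>60)&zm
            n,l,st,ce=cv2.connectedComponentsWithStats(k.astype(np.uint8))
            for i in range(1,n):
                if st[i,4]>60 or (nm=='hub' and st[i,4]>25):
                    q=P[l==i]; print(c,nm,st[i,4],ce[i].round(),np.nanmedian(q,0).round(1))
    k=ok&(z>64)&(z<95)
    n,l,st,ce=cv2.connectedComponentsWithStats(k.astype(np.uint8))
    for i in range(1,n):
        if st[i,4]>150:
            q=P[l==i][:,:2]; q0=q.mean(0); (c,(w,h),a)=cv2.minAreaRect(q.astype(np.float32))
            e=np.linalg.svd(q-q0,full_matrices=False)[2][0]; e*=np.sign(e[0])
            print('axle',st[i,4],ce[i].round(),'rect',np.round(c,1),np.round((w,h),1),'yaw',round(float(np.arctan2(e[1],e[0])),3))
if __name__=='__main__':
    import time
    p,d=manip.snapshot('top'); m=manip.camera_model('top'); meas(p,d,m); cv2.imwrite('pics/'+sys.argv[1],p)
E
python3 - <<'E'
from meas import *
p=cv2.imread('pics/top0.png'); d=np.load('pics/top0.npy'); m=manip.camera_model('top'); meas(p,d,m)
P=cloud(m,d)
for n,uv in dict(spare=(398,307),dish=(405,176),bat=(308,177),eraser=(485,173),board=(290,313),tip=(486,305),handle=(530,321)).items(): print(n,P[uv[1],uv[0]].round())
k=(P[...,2]>20)&(P[...,2]<66)&(P[...,0]<620)&(P[...,0]>400)&(P[...,1]>-200)&(P[...,1]<150)
k2=np.zeros_like(k);k2[285:335,360:440]=k[285:335,360:440]
q=P[k2][:,:2].astype(np.float32);print('spare',cv2.minAreaRect(q),P[k2][:,2].max())
cv2.imwrite('pics/crop0.png',cv2.resize(p[160:340,240:560],None,fx=2.5,fy=2.5,interpolation=cv2.INTER_CUBIC))
E
```

```text
red hub 166 [357. 210.] [650.4 101.6  78.4]
red base 474 [430. 240.] [584.  -74.2   7.4]
red base 97 [451. 240.] [ 582.8 -123.7    7.9]
yellow hub 149 [265. 210.] [653.2 307.7  78.7]
yellow base 377 [279. 237.] [598.7 280.8   7.5]
yellow base 164 [259. 236.] [599.7 329.9   7.5]
yellow base 217 [527. 320.] [ 391.5 -294.1   21.4]
green hub 137 [537. 212.] [ 640.1 -308.7   78.9]
green base 488 [517. 238.] [ 585.4 -282.1    7.9]
blue hub 92 [447. 212.] [ 641.9 -101.8   79.7]
blue base 285 [346. 239.] [591.6 125.5   7.5]
blue base 197 [365. 237.] [593.5  79.3   7.3]
axle 469 [529. 145.] rect [ 792.8 -309.1] [199.1  59.6] yaw 1.4
axle 757 [268. 236.] rect [594.7 302.3] [140.8  39.4] yaw 0.101
axle 778 [357. 236.] rect [591.3 101. ] [ 40.9 140.2] yaw -0.024
axle 756 [532. 237.] rect [ 581.8 -299.7] [ 42.5 142.2] yaw -0.224
axle 720 [444. 239.] rect [583.  -96.5] [ 37.4 139.1] yaw -0.051
spare [427.   5.   6.]
dish [737. -18.  12.]
bat [738. 212.  10.]
eraser [ 742. -211.   10.]
board [417. 259.   5.]
tip [ 428. -201.   17.]
handle [ 389. -302.   27.]
spare ((427.2815246582031, 5.1655120849609375), (89.5059585571289, 56.270484924316406), 80.11177062988281) 65.98711022931013
```

View pics/crop0.png

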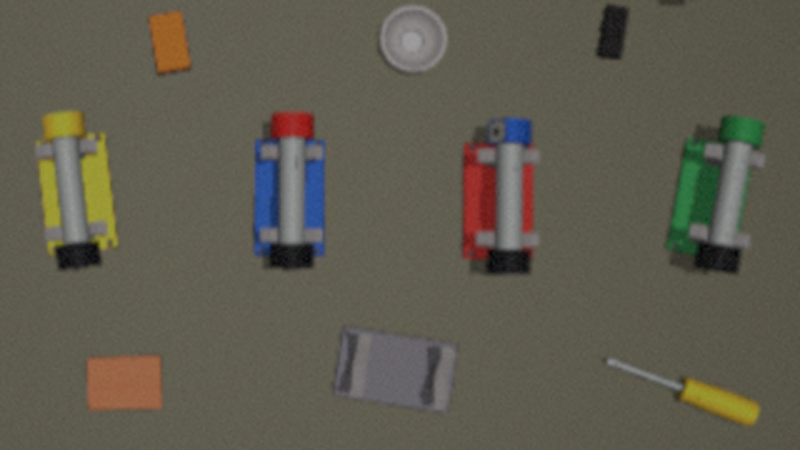

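The things that could be mistaken for a wanted axle, by top-view hub pixel, are red (357,210), blue (447,212), yellow (265,210), green (537,212) and the purple look-alike at (142,330). I will work on the four coloured ones and ignore the purple one. The crop confirms that red lies in the blue stand and blue in the red stand. Yellow and green are both present. The grey stand is at (398,307).

First I will move over green to try rolling it.

Request:
play_rows --series "5 3.5 0 -0.05 0.3;5 3.5 0 -0.06 0.6;5 3.5 0 -0.06 1;5 3.5 0 -0.06 1;5 3.5 0 -0.06 1;5 3.5 0 -0.06 1;4 3.5 0 -0.06 1;2.5 3 0 -0.06 1;1 1 0 -0.03 1;0 0 0 0 1" --newtons 20

```text
clock: 1.4
ee_pos: [555.7, -305.1, 218.2]
orientation: [0.993, -0.12, -0.001, -0.001]
ft_force: [-1.2, 0.6, 0.8]
grip_width: 1.6
```

```bash
python3 - <<'E'
from h import *
from station import manip
m=manip.camera_model('wrist'); s=manip.read_state()
p,d=manip.snapshot('wrist'); cv2.imwrite('pics/w1.png',p)
R,t=Rt(m); print('cam',-R.T@t,R[2], s['ee_pos'],s['orientation'],s['ft_force'],s['joints'])
E
```

```text
cam [ 637.34221925 -324.06786901  379.06051717] [-0.29300027  0.07435397 -0.95321683] [ 555.69336752 -305.05124586  218.18554647] [ 0.99282594 -0.11955561 -0.00104142 -0.00142565] [-1.18586524  0.64704581  0.75796381] [-0.67869312  0.54561183  1.41121058  0.00141559  1.18804836  1.13125728]
```

View pics/w1.png

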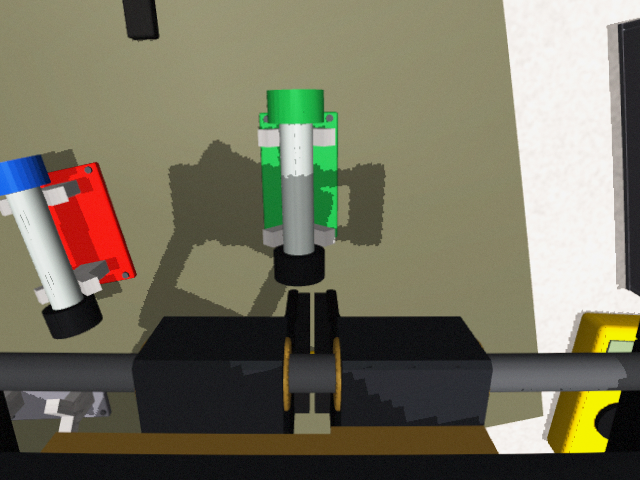

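```bash
python3 - <<'E'
from h import *
from station import manip
p=cv2.imread('pics/side0.png')
cs=[(375,160),(336,194),(294,232),(244,279)]
t=[cv2.resize(p[y-28:y+28,x-35:x+35],None,fx=5.6,fy=5.2,interpolation=cv2.INTER_CUBIC) for x,y in cs]
cv2.imwrite('pics/s1.png',np.vstack([np.hstack(t[:2]),np.hstack(t[2:])]))
m=manip.camera_model('side');R,T=Rt(m);print(-R.T@T)
m=manip.camera_model('top');P=cloud(m,np.load('pics/top0.npy'));print(P[145,529],P[100,540], P[130,280])
E
```

```text
[  21.74123863 1029.5210237  1010.6426502 ]
[ 788.58856172 -289.63345064  103.3105395 ] [ 892.2753318  -319.99329777  104.72906717] [850.16480883 276.81032723  23.28085523]
```

View pics/s1.png

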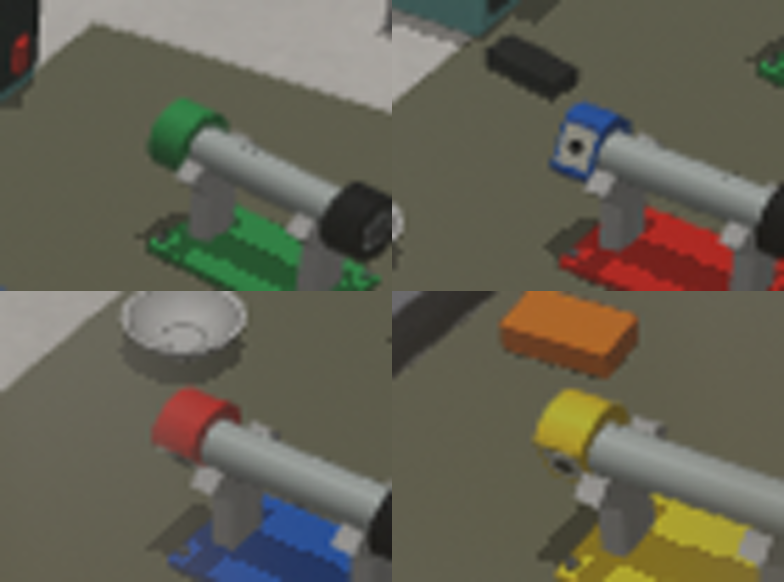

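Request:
play_rows --series "1.2 -0.2 -4 0.01 1;1.2 -0.2 -4 0.01 1;0 0 -4 0 1;0 0 -1 0 1;0 0 0 0 1"

```text
clock: 2.08
ee_pos: [577.2, -315.8, 86.8]
orientation: [0.994, -0.112, 0.0, 0.0]
ft_force: [0.9, 0.3, 0.2]
grip_width: 0.3
```

Request:
play_rows --series "0.1 0.7 -0.5 0 1;0.05 0 -0.5 0 1;0 0 -0.2 0 1;0 0 -0.2 0 1"

```text
clock: 2.58
ee_pos: [581.0, -310.5, 77.0]
orientation: [0.994, -0.112, 0.004, 0.003]
ft_force: [-0.7, 1.3, 0.2]
grip_width: 0.4
```

Request:
play_rows --series "0 0 -0.2 0 1;0 0 -0.2 0 1;0 0 -0.2 0 1"

```text
clock: 2.95
ee_pos: [581.4, -310.7, 73.3]
orientation: [0.994, -0.112, 0.004, 0.003]
ft_force: [-3.8, 2.6, 15.5]
grip_width: 0.4
```

Request:
play_rows --series "0.09 0.4 -0.1 0 1;0.09 0.4 -0.1 0 1;0.09 0.4 -0.1 0 1;0.09 0.4 -0.1 0 1"

```text
clock: 3.45
ee_pos: [584.1, -302.8, 75.2]
orientation: [0.994, -0.11, 0.005, 0.011]
ft_force: [-6.1, -5.2, 11.5]
grip_width: 0.3
```

```bash
cat > look.py <<'E'
import sys; from h import *
from station import manip
def sidecrop(tag,cs):
    p,d=manip.snapshot('side')
    t=[cv2.resize(p[y-28:y+28,x-35:x+35],None,fx=5.6,fy=5.2,interpolation=cv2.INTER_CUBIC) for x,y in cs]
    cv2.imwrite(f'pics/{tag}.png',np.hstack(t)); return p
if __name__=='__main__':
    sidecrop(sys.argv[1],[tuple(map(int,a.split(','))) for a in sys.argv[2:]]); print(manip.read_state()['ft_force'])
E
python3 look.py s2 375,160
```

```text
[-5.64408943 -3.94497169 10.14363603]
```

View pics/s2.png

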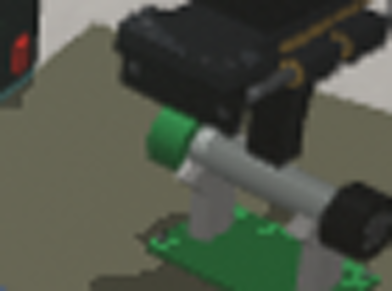

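Request:
play_rows --series "0.1 0.45 -0.15 0 1;0.1 0.45 -0.15 0 1;0.1 0.45 -0.15 0 1;0.1 0.45 -0.15 0 1"

```text
clock: 4.0
ee_pos: [585.9, -295.4, 78.3]
orientation: [0.994, -0.107, 0.005, 0.021]
ft_force: [-5.6, -4.8, 11.1]
grip_width: 0.3
```

```bash
python3 - <<'E'
from look import *
sidecrop('s3',[(375,160)])
p,d=manip.snapshot('wrist'); cv2.imwrite('pics/w3.png',np.hstack([p[0:300,200:450],cv2.resize(cv2.imread('pics/s3.png'),None,fx=1,fy=1.03)[:300]])) 
E
```

```text
(no output)
```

View pics/w3.png

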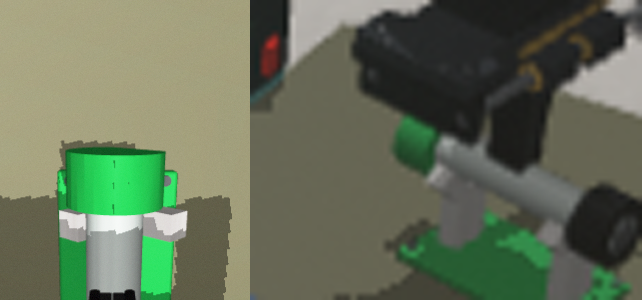

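Request:
play_rows --series "0 0 2 0 1;0 0 2 0 1;2 0 1 0 1;4 0 0 0 1;4 0 0 0 1;0 0 0 0 1"

```text
clock: 4.85
ee_pos: [687.5, -291.2, 127.2]
orientation: [0.994, -0.108, 0.003, 0.018]
ft_force: [-0.5, 0.0, 0.0]
grip_width: 0.6
```

```bash
python3 - <<'E'
from look import *
m=manip.camera_model('wrist');p,d=manip.snapshot('wrist'); sidecrop('s4',[(375,160)])
q=proj(m,[[640,-314,62]])[0];print(q)
cv2.imwrite('pics/w4.png',np.hstack([p[0:300,100:500],cv2.imread('pics/s4.png')[:300,:,:] if 0 else cv2.resize(cv2.imread('pics/s4.png'),(392,300))]));print(manip.read_state()['ee_pos'])
E
```

```text
[365.46401514 328.42431976]
[ 684.20924985 -290.98609783  126.54826521]
```

View pics/w4.png

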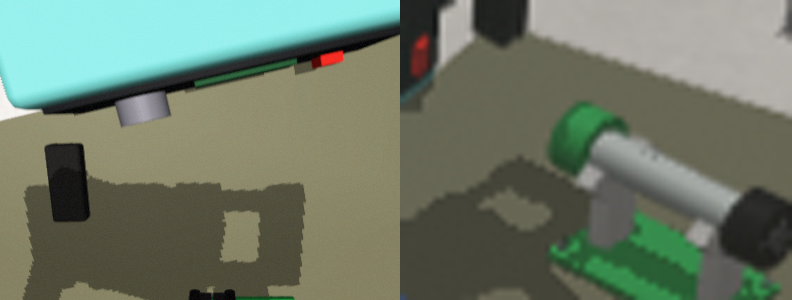

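Request:
play_rows --series "-2 -5 0 0 1;-2 -4 0 0 1;0 0 0 0 1"

```text
clock: 5.32
ee_pos: [639.1, -380.4, 124.7]
orientation: [0.994, -0.108, -0.002, 0.015]
ft_force: [1.0, 0.6, 0.1]
grip_width: 0.4
```

```bash
cat > wl.py <<'E'
from look import *
s=manip.read_state(); m=manip.camera_model('wrist');p,d=manip.snapshot('wrist')
cv2.imwrite('pics/'+sys.argv[1]+'.png',p); np.save('pics/'+sys.argv[1]+'.npy',d); import pickle; pickle.dump(m,open('pics/'+sys.argv[1]+'.pkl','wb')); print(s['ee_pos'],s['clock'])
E
python3 wl.py w5
```

```text
[ 639.11721096 -380.36247148  124.72260745] 5.325
```

View pics/w5.png

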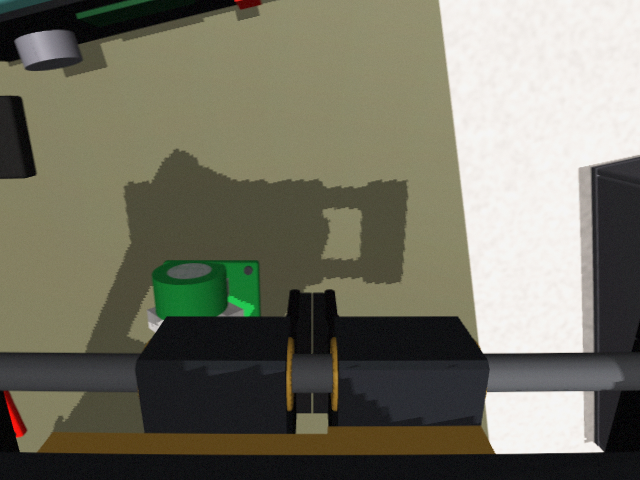

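```bash
python3 - <<'E'
from h import *
p=cv2.imread('pics/w5.png'); cv2.imwrite('pics/c5.png',cv2.resize(p[250:325,135:245],None,fx=7,fy=7,interpolation=cv2.INTER_CUBIC))
E
```

```text
(no output)
```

View pics/c5.png

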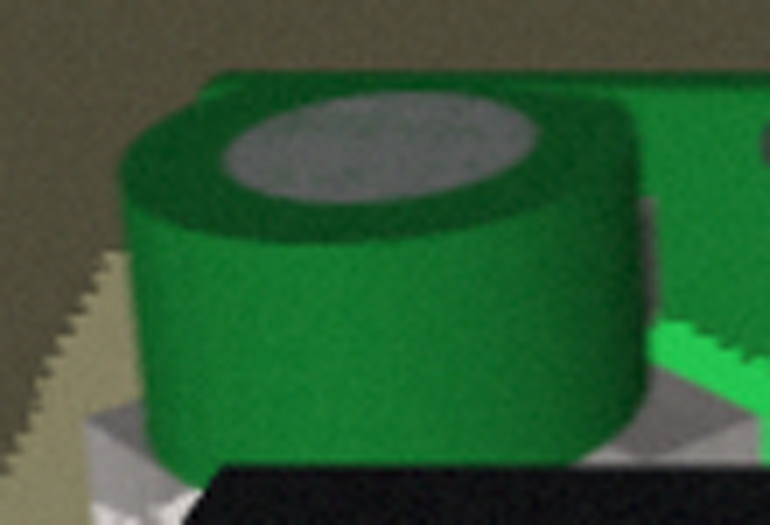

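Request:
play_rows --series "-2.9 4.2 0 0 0.3;-2.9 4.2 0 0 0.3;0 0 0 0 0.3;0 0 0 0 0.3"

```text
clock: 5.88
ee_pos: [578.1, -287.2, 123.7]
orientation: [0.994, -0.107, -0.004, 0.012]
ft_force: [0.1, -0.5, 0.1]
grip_width: 32.6
```

Request:
play_rows --series "0.3 -1.1 -2 0 0.3;0 0 0 0 0.3;0 0 0 0 0.3"

```text
clock: 6.25
ee_pos: [583.1, -300.6, 101.8]
orientation: [0.994, -0.107, -0.003, 0.013]
ft_force: [-0.2, 0.9, -0.1]
grip_width: 58.1
```

Request:
play_rows --series "0 0 -2.5 0 0.3;0 0 -2 0 0.3;0 0 -0.8 0 0.3;0 0 0 0 0.3"

```text
clock: 6.75
ee_pos: [584.5, -303.0, 47.8]
orientation: [0.994, -0.108, -0.001, 0.014]
ft_force: [0.6, 0.7, 0.5]
grip_width: 60.9
```

Request:
play_rows --series "-0.2 0.25 -0.2 0 0.3;0 0 0 0 1;0 0 0 0 1;0 0 0 0 1;0 0 0 0 1" --newtons 30

```text
clock: 7.38
ee_pos: [583.9, -301.3, 48.5]
orientation: [0.994, -0.108, 0.001, 0.015]
ft_force: [0.4, -0.5, 0.1]
grip_width: 28.5
```

Request:
play_rows --series "0 0 0 0 1;0 0 0 0 1;0 0 1 0 1;0 0 2 0 1;0 0 4 0 1"

```text
clock: 8.0
ee_pos: [580.6, -298.8, 117.0]
orientation: [0.994, -0.108, -0.004, 0.012]
ft_force: [0.2, 0.1, -3.0]
grip_width: 23.2
```

Request:
play_rows --series "0 3 2 0 1;0 5 2 0.02 1;0 6 0 0.02 1;0 6 0 0.02 1;0 6 0 0.02 1;0 6 0 0.02 1;0 6 0 0.02 1;0 6 0 0.02 1;0 6 0 0.02 1;0 6 0 0.02 1;0 6 0 0.02 1;0 4 0 0.02 1;0 2 0 0 1;0 0 0 0 1"

```text
clock: 9.75
ee_pos: [584.2, 396.1, 183.3]
orientation: [1.0, 0.004, 0.016, 0.015]
ft_force: [-0.0, -0.2, -2.1]
grip_width: 23.0
```

Request:
play_rows --series "0 0 -5 0 1;0 0 -5 0 1;0 0 -4 0 1;0 0 -1.8 0 1;0 0 0 0 1"

```text
clock: 10.38
ee_pos: [588.1, 386.2, 26.0]
orientation: [1.0, -0.001, 0.018, 0.017]
ft_force: [-0.4, -0.6, -2.6]
grip_width: 22.9
```

Request:
play_rows --series "0 0 -0.8 0 1;0 0 -0.5 0 1;0 0 -0.3 0 1;0 0 -0.2 0 1;0 0 0 0 1"

```text
clock: 11.0
ee_pos: [592.1, 387.4, 12.8]
orientation: [1.0, -0.001, 0.023, 0.015]
ft_force: [0.2, 0.2, -2.3]
grip_width: 23.2
```

```bash
python3 - <<'E'
from h import *
from station import manip
print(manip.read_state()['ee_pos'],manip.read_state()['ft_force'])
m=manip.camera_model('side'); q=proj(m,[[640,390,20]])[0]; print(q)
p,_=manip.snapshot('side'); x,y=q.astype(int); x=max(x,80)
cv2.imwrite('pics/s6.png',cv2.resize(p[y-70:y+70,x-80:x+110],None,fx=4,fy=4,interpolation=cv2.INTER_CUBIC))
E
```

```text
[592.1000546  387.3768089   12.84982636] [ 0.21437374  0.21862521 -2.3064656 ]
[227.02980502 315.15713687]
```

View pics/s6.png

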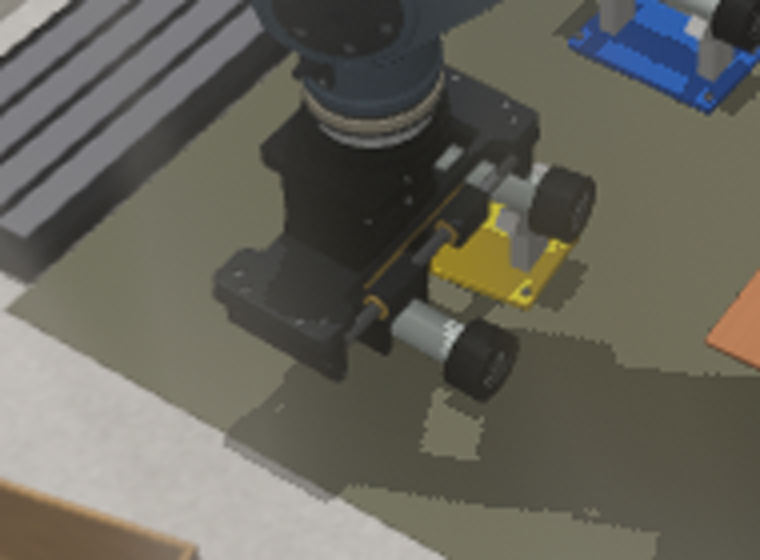

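Request:
play_rows --series "-1 3 1 0 1;-2 3 0 0 1;-1 1 0 0 1;0 0 0 0 1"

```text
clock: 11.55
ee_pos: [552.1, 458.2, 23.7]
orientation: [1.0, -0.002, 0.023, 0.015]
ft_force: [0.0, -0.3, -3.0]
grip_width: 22.9
```

```bash
python3 - <<'E'
from h import *
from station import manip
m=manip.camera_model('top');P=cloud(m,np.load('pics/top0.npy'))
for uv in [(150,255),(145,225),(135,192),(140,196),(85,200),(124,308),(160,350)]: print(uv,P[uv[1],uv[0]].round())
E
```

```text
(150, 255) [558. 583.  34.]
(145, 225) [630. 601.  15.]
(135, 192) [705. 616.  46.]
(140, 196) [700. 614.  16.]
(85, 200) [685. 727.  68.]
(124, 308) [435. 645.  34.]
(160, 350) [338. 558.  40.]
```

Request:
play_rows --series "0 0 -0.8 0 1;0 0 -0.6 0 1;0 0 -0.3 0 1;0 0 -0.2 0 1;0 0 -0.2 0 1"

```text
clock: 12.18
ee_pos: [555.1, 456.1, 4.6]
orientation: [1.0, -0.004, 0.024, 0.014]
ft_force: [-4.5, -0.6, 12.2]
grip_width: 23.0
```

Request:
play_rows --series "0 0 0.1 0 0.5;0 0 0.1 0 0.5;0 0 0.1 0 0.5;0 0 1 0 0.5;0 0 3 0 0.6;0 0 2 0 1;0 0 0 0 1"

```text
clock: 13.05
ee_pos: [556.6, 455.5, 71.2]
orientation: [1.0, -0.004, 0.025, 0.014]
ft_force: [0.2, -0.4, 0.2]
grip_width: 22.4
```

```bash
cat > sl.py <<'E'
from look import *
# side crop around world point; args tag x y z
m=manip.camera_model('side'); q=proj(m,[list(map(float,sys.argv[2:5]))])[0]
p,_=manip.snapshot('side'); x,y=q.astype(int); print(q,manip.read_state()['clock'],manip.read_state()['ee_pos'])
x=min(max(x,60),580);y=min(max(y,50),430)
cv2.imwrite('pics/'+sys.argv[1]+'.png',cv2.resize(p[y-50:y+50,x-60:x+60],None,fx=5,fy=5,interpolation=cv2.INTER_CUBIC))
E
python3 sl.py s7 580 455 20
```

```text
[229.95036387 345.74963199] 13.1 [556.00267387 455.11033953  70.1137515 ]
```

View pics/s7.png

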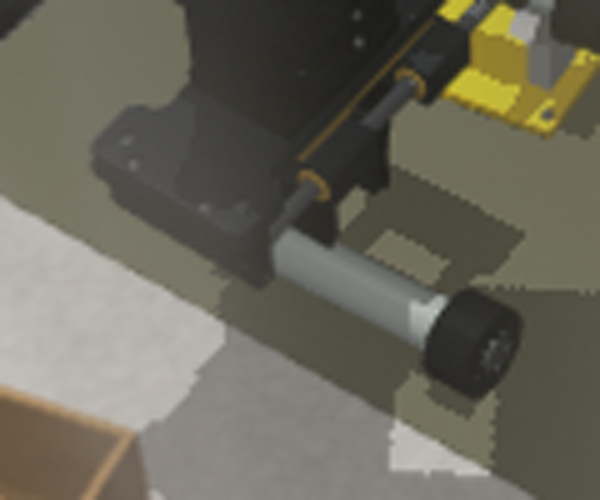

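Request:
play_rows --series "0 -0.5 -1.5 0 1;0 -0.5 -1 0 1;0 0 -0.5 0 1;0 0 -0.2 0 1;0 0 -0.2 0 1"

```text
clock: 13.72
ee_pos: [553.4, 442.5, 29.4]
orientation: [1.0, -0.004, 0.021, 0.017]
ft_force: [-2.0, -0.4, 8.9]
grip_width: 0.6
```

Request:
play_rows --series "0 0.5 -0.1 0 1;0 0.5 -0.1 0 1;0 0.5 -0.1 0 1;0 0.5 -0.1 0 1;0 0.5 -0.1 0 1;0 0.5 -0.1 0 1"

```text
clock: 14.48
ee_pos: [552.7, 473.4, 32.4]
orientation: [1.0, -0.004, 0.021, 0.018]
ft_force: [-2.3, -0.2, 5.6]
grip_width: 0.8
```

```bash
python3 sl.py s8 600 465 20
```

```text
[219.71007247 344.88226481] 14.525 [552.75068408 474.28166211  32.35038736]
```

View pics/s8.png

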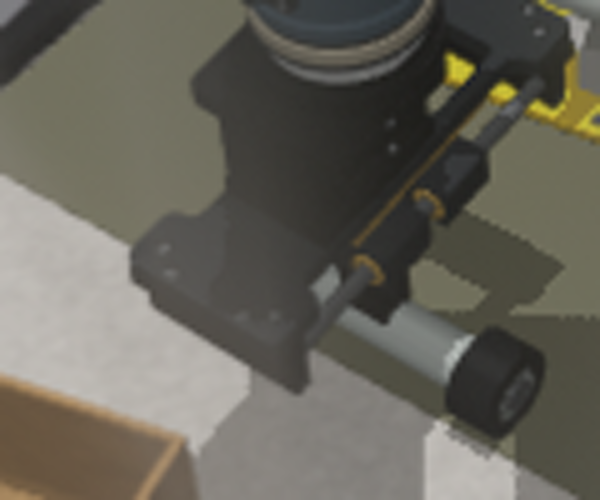

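Request:
play_rows --series "0 0.5 -0.1 0 1;0 0.5 -0.1 0 1;0 0.5 -0.1 0 1;0 0.5 -0.1 0 1;0 0.5 -0.1 0 1;0 0.5 -0.1 0 1;0 0.5 -0.1 0 1"

```text
clock: 15.4
ee_pos: [554.0, 515.0, 28.7]
orientation: [1.0, -0.004, 0.023, 0.014]
ft_force: [-1.2, 1.2, 2.6]
grip_width: 0.4
```

```bash
python3 wl.py w9
```

```text
[553.970213   514.95514868  28.68776072] 15.4
```

View pics/w9.png

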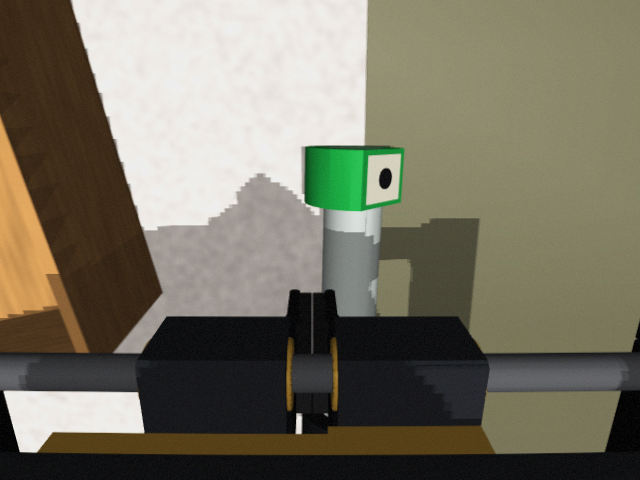

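```bash
cat > flat.py <<'E'
from h import *
import pickle,sys
HR={'green':(50,85),'blue':(100,130),'yellow':(22,35),'red':(0,8)}
def flat(tag,col,verbose=True):
    p=cv2.imread(f'pics/{tag}.png');d=np.load(f'pics/{tag}.npy');m=pickle.load(open(f'pics/{tag}.pkl','rb'))
    P=cloud(m,d);H,S,V=cv2.split(cv2.cvtColor(p,cv2.COLOR_BGR2HSV))
    lo,hi=HR[col]; k=((H>=lo)&(H<=hi)); 
    if col=='red': k|=H>172
    k&=(S>120)&(V>40)
    # drop stand bases: hub must be high or isolated => by height above own surroundings is given by zmin
    zmin=float(sys.argv[3]) if len(sys.argv)>3 else 12
    k&=P[...,2]>zmin
    n,l,st,ce=cv2.connectedComponentsWithStats(k.astype(np.uint8)); i=1+np.argmax(st[1:,4])
    x,y,w,h=st[i,:4]; hub=np.nanmedian(P[l==i],0); print('hub px',ce[i].round(),'xyz',hub.round(1))
    x0,y0,x1,y1=max(x-4,0),max(y-4,0),x+w+4,y+h+4
    w_=(S<75)&(V>90)&(P[...,2]>zmin); w_[:y0]=0;w_[y1:]=0;w_[:,:x0]=0;w_[:,x1:]=0
    # patch must touch hub mask hull
    hull=cv2.convexHull(np.argwhere(l==i)[:,::-1].astype(np.int32)); hm=np.zeros(k.shape,np.uint8); cv2.fillConvexPoly(hm,hull,1)
    w_=(w_&(hm>0)).astype(np.uint8); n,l2,st2,ce2=cv2.connectedComponentsWithStats(w_)
    if n<2: print('no patch'); return
    j=1+np.argmax(st2[1:,4]); pm=cv2.erode((l2==j).astype(np.uint8),np.ones((3,3)))>0
    q=P[pm]; c=q.mean(0); r=np.linalg.svd(q-c,full_matrices=False); nv=r[2][2]; nv*=np.sign(nv[2]) 
    res=r[1][2]/np.sqrt(len(q))
    print('patch',st2[j,4],ce2[j].round(),'c',c.round(1),'n',nv.round(3),'res',res.round(2),'tilt deg about bar (atan ny/nz)',np.degrees(np.arctan2(nv[1],nv[2])).round(1),'tilt total',np.degrees(np.arccos(nv[2])).round(1))
    # hole centre ray check
if __name__=='__main__': flat(sys.argv[1],sys.argv[2])
E
python3 flat.py w9 green
```

```text
hub px [342. 177.] xyz [612.2 505.8  35.8]
patch 1331 [382. 178.] c [611.2 488.8  29.7] n [-0.019 -0.722  0.691] res 0.35 tilt deg about bar (atan ny/nz) -46.2 tilt total 46.3
```

Request:
play_rows --series "0 0 1.2 0 1;0 -1.4 0.3 0 1;0 -1.3 0 0 1;0 0 -0.5 0 1;0 0 -0.4 0 1;0 0 0 0 1"

```text
clock: 16.2
ee_pos: [553.9, 483.6, 32.5]
orientation: [1.0, -0.004, 0.022, 0.016]
ft_force: [-0.3, 0.3, -0.7]
grip_width: 0.2
```

Request:
play_rows --series "0 0 -0.2 0 1;0 0 -0.15 0 1;0 0.5 -0.1 0 1;0 0.5 -0.1 0 1;0 0.5 -0.1 0 1;0 0.5 -0.1 0 1;0 0 -0.05 0 1"

```text
clock: 17.08
ee_pos: [554.9, 507.7, 32.4]
orientation: [1.0, -0.003, 0.025, 0.014]
ft_force: [-1.4, 0.3, 4.4]
grip_width: 0.6
```

```bash
python3 wl.py w10; python3 flat.py w10 green
```

```text
[554.87811706 507.67322017  32.41440193] 17.075
hub px [297. 177.] xyz [612.8 517.4  31.9]
patch 2470 [302. 179.] c [611.7 512.4  33.2] n [-0.003 -0.056  0.998] res 0.63 tilt deg about bar (atan ny/nz) -3.2 tilt total 3.2
```

Request:
play_rows --series "0 0.1 2 0 0.8;0 0.2 1 0 0.5;0 0.2 0 0 0.5;0 0 0 0 0.5"

```text
clock: 17.62
ee_pos: [554.8, 511.9, 63.1]
orientation: [1.0, -0.003, 0.024, 0.015]
ft_force: [0.5, 0.3, -0.3]
grip_width: 32.7
```

```bash
python3 wl.py w11; python3 flat.py w11 green
```

```text
[554.83722641 511.86030488  63.10550702] 17.625
hub px [307. 170.] xyz [612.6 520.1  31.7]
patch 1712 [320. 172.] c [611.4 507.7  32.9] n [-0.006 -0.195  0.981] res 0.61 tilt deg about bar (atan ny/nz) -11.3 tilt total 11.3
```

View pics/w11.png

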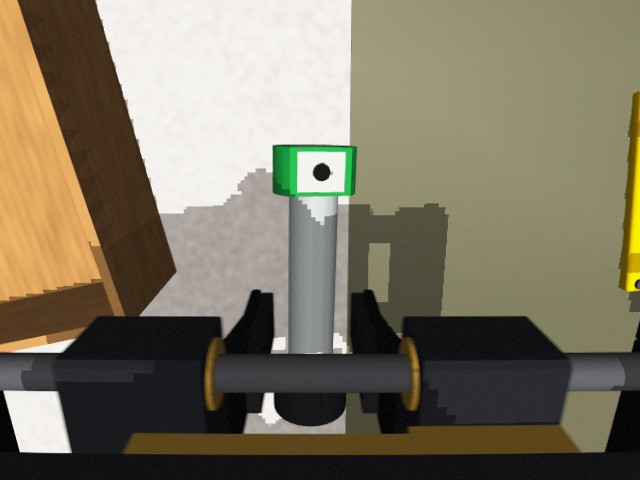

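```bash
python3 - <<'E'
import re
s=open('flat.py').read()
s=s.replace("    q=P[pm]; c=q.mean(0)","    ys,xs=np.nonzero(pm); bx=(xs>=np.percentile(xs,2))\n    q=P[pm]; hx=P[l==i][:,0]; mid=(np.nanpercentile(hx,2)+np.nanpercentile(hx,98))/2; q=q[np.abs(q[:,0]-mid)<7.5]; print('hub x range',np.nanpercentile(hx,[2,98]).round(1),'n',len(q))\n    dbg=p.copy(); dbg[pm]=(255,0,255); cv2.imwrite(f'pics/{tag}_dbg.png',cv2.resize(dbg[max(y0-10,0):y1+10,max(x0-10,0):x1+10],None,fx=4,fy=4,interpolation=cv2.INTER_NEAREST)); c=q.mean(0)")
open('flat.py','w').write(s)
E
python3 flat.py w10 green;python3 flat.py w11 green; python3 -c "
import cv2,numpy as np
a=cv2.imread('pics/w10_dbg.png');b=cv2.imread('pics/w11_dbg.png');h=max(len(a),len(b));f=lambda i:np.vstack([i,np.zeros((h-len(i),i.shape[1],3),np.uint8)])
o=np.hstack([f(a),f(b)]);print(o.shape);cv2.imwrite('pics/dbg1.png',cv2.resize(o,None,fx=.8,fy=.8))"
```

```text
hub px [297. 177.] xyz [612.8 517.4  31.9]
hub x range [600.8 622.8] n 1788
patch 2470 [302. 179.] c [612.  512.4  33.2] n [-0.005 -0.058  0.998] res 0.63 tilt deg about bar (atan ny/nz) -3.3 tilt total 3.3
hub px [307. 170.] xyz [612.6 520.1  31.7]
hub x range [600.9 622.6] n 1196
patch 1712 [320. 172.] c [611.8 507.6  32.9] n [-0.004 -0.196  0.981] res 0.61 tilt deg about bar (atan ny/nz) -11.3 tilt total 11.3
(356, 948, 3)
```

View pics/dbg1.png

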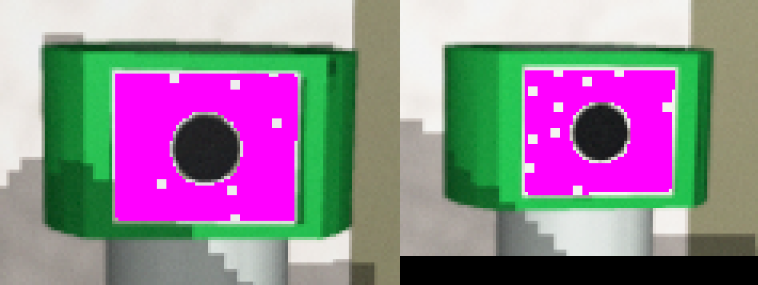

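Request:
play_rows --series "0 0.2 -2.5 0 0.5;0 0 -2 0 0.5;0 0 -0.6 0 0.5;0 0 -0.2 0 0.5;0 0 0 0 0.5"

```text
clock: 18.3
ee_pos: [553.3, 512.6, 3.1]
orientation: [1.0, -0.003, 0.022, 0.016]
ft_force: [-0.6, -0.6, 3.3]
grip_width: 43.7
```

Request:
play_rows --series "0 0.15 0.2 0 0.5;0 0 0 0 0.65;0 0 0 0 0.75;0 0 0 0 1;0 0 0 0 1;0 0 0 0 1;0 0 0.5 0 1;0 0 2 0 1;0 0 3 0 1"

```text
clock: 19.42
ee_pos: [550.7, 512.2, 59.1]
orientation: [1.0, -0.003, 0.019, 0.019]
ft_force: [0.3, -0.6, -2.4]
grip_width: 23.2
```

```bash
python3 wl.py w12; python3 flat.py w12 green
```

```text
[550.65858651 512.22845677  59.11644497] 19.425
hub px [314. 182.] xyz [610.1 513.2  84.1]
hub x range [597.8 619.8] n 2485
patch 3439 [314. 186.] c [609.  513.4  85.3] n [0.012 0.038 0.999] res 0.62 tilt deg about bar (atan ny/nz) 2.2 tilt total 2.3
```

Request:
play_rows --series "0 -3 4 0 1;0 -5 4 -0.02 1;0 -6 1 -0.02 1;0 -6 0 -0.02 1;0 -6 0 -0.02 1;0 -6 0 -0.02 1;0 -6 0 -0.02 1;0 -6 0 -0.02 1;0 -6 0 -0.02 1;0 -6 0 -0.02 1;0 -6 0 -0.02 1;0 -6 0 -0.02 1;0 -5 0 -0.02 1;0 -3 0 0 1;0 -1 0 0 1;0 0 0 0 1"

```text
clock: 21.48
ee_pos: [556.6, -279.0, 174.2]
orientation: [0.991, -0.126, 0.039, 0.019]
ft_force: [-0.5, 0.1, -2.4]
grip_width: 23.3
```

Request:
play_rows --series "2 -1.8 -4 0.03 1;0.3 0 -4 0 1;0 0 0 0 1"

```text
clock: 21.85
ee_pos: [580.9, -291.8, 94.4]
orientation: [0.993, -0.108, 0.039, 0.018]
ft_force: [-0.9, 1.1, -2.5]
grip_width: 23.0
```

```bash
python3 wl.py w13; python3 flat.py w13 green 40
```

```text
[ 580.91854066 -291.80894882   94.39877265] 21.85
hub px [313. 182.] xyz [ 637.7 -302.3  121.9]
hub x range [623.1 650.2] n 2522
patch 3446 [314. 186.] c [ 636.7 -302.6  123.1] n [-0.027  0.034  0.999] res 0.62 tilt deg about bar (atan ny/nz) 1.9 tilt total 2.5
```

View pics/w13.png

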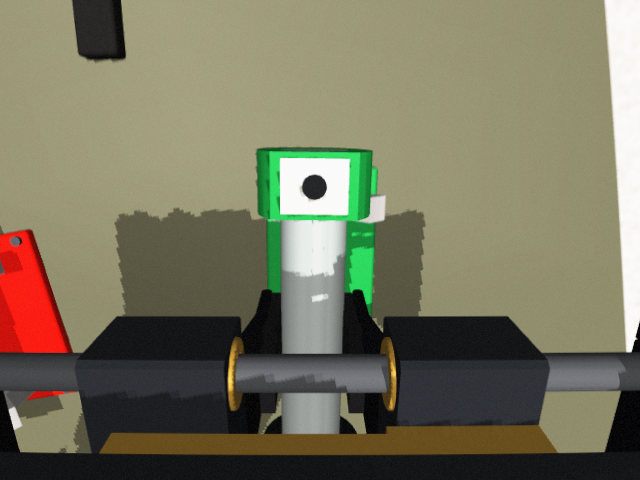

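Request:
play_rows --series "0.1 -0.9 -2 0 1;0 0 -1.2 0 1;0 0 -0.3 0 1;0 0 0 0 1"

```text
clock: 22.4
ee_pos: [586.0, -302.8, 64.0]
orientation: [0.993, -0.107, 0.045, 0.021]
ft_force: [-0.1, -0.2, -2.6]
grip_width: 23.2
```

Request:
play_rows --series "-0.3 0.15 -0.5 0 1;0 0 -0.5 0 1;0 0 -0.3 0 1;0 0 -0.2 0 1;0 0 0 0 1"

```text
clock: 23.02
ee_pos: [583.5, -301.4, 50.0]
orientation: [0.993, -0.107, 0.046, 0.022]
ft_force: [-1.0, 0.5, -0.3]
grip_width: 23.1
```

Request:
play_rows --series "-0.1 0 -0.2 0 1;0 0 -0.1 0 1;0 0 0 0 0.85;0 0 0 0 0.7;0 0 0 0 0.5;0 0 0 0 0.4;0 0 0 0 0.4"

```text
clock: 23.9
ee_pos: [584.5, -302.6, 49.2]
orientation: [0.993, -0.107, 0.048, 0.023]
ft_force: [1.2, 0.1, -0.4]
grip_width: 47.2
```

```bash
python3 wl.py w14; python3 flat.py w14 green 60
```

```text
[ 584.46787833 -302.6122348    49.16874293] 23.9
hub px [311. 184.] xyz [ 639.8 -316.3   73.9]
hub x range [626.7 652.5] n 2354
patch 3287 [305. 185.] c [ 639.8 -310.3   75.2] n [0.023 0.096 0.995] res 0.63 tilt deg about bar (atan ny/nz) 5.5 tilt total 5.7
```

Request:
play_rows --series "0 0 3 0 0.4;0 0 4 0 0.4;0 3 2 0.03 0.4;0 5 0 0.03 0.4;0 6 0 0.03 0.4;0 6 0 0.03 0.4;0 6 0 0.03 0.4;0 6 0 0.03 0.4;0 4 0 0.02 0.4;0 1 0 0 0.4;0 0 0 0 0.4"

```text
clock: 25.32
ee_pos: [585.5, 74.5, 143.5]
orientation: [0.998, -0.006, 0.055, 0.019]
ft_force: [0.4, 0.1, 0.5]
grip_width: 52.0
```

```bash
python3 meas.py t2.png; python3 wl.py w15
```

```text
red hub 165 [356. 210.] [650.2 102.5  78.1]
red base 473 [430. 240.] [584.  -73.7   7.3]
red base 99 [451. 240.] [ 582.9 -123.8    7.5]
yellow hub 143 [265. 210.] [654.2 307.8  78.8]
yellow base 374 [279. 237.] [599.  280.7   7.6]
yellow base 164 [259. 236.] [599.6 329.8   7.6]
yellow base 229 [527. 320.] [ 391.3 -296.1   21.2]
green base 479 [517. 238.] [ 585.5 -281.7    7.7]
blue hub 91 [447. 212.] [ 641.8 -101.7   80.2]
axle 480 [528. 145.] rect [ 791.2 -308.6] [198.2  59.9] yaw 1.398
axle 761 [268. 237.] rect [594.6 303.4] [141.4  39.8] yaw 0.105
axle 218 [357. 211.] rect [645.4 101.1] [38.8 32.4] yaw 1.442
axle 781 [532. 237.] rect [ 583.  -298.2] [ 42.1 141.2] yaw -0.232
axle 716 [444. 239.] rect [583.2 -95.9] [ 37.  139.4] yaw -0.053
[585.49352612  73.90004804 143.43914354] 25.375
```

View pics/w15.png

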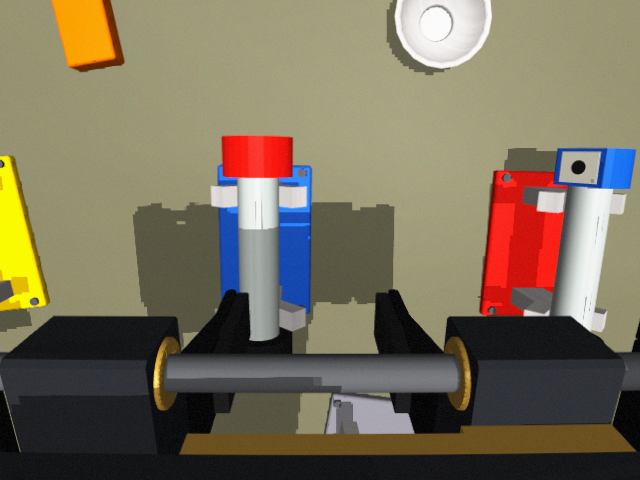

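View pics/t2.png

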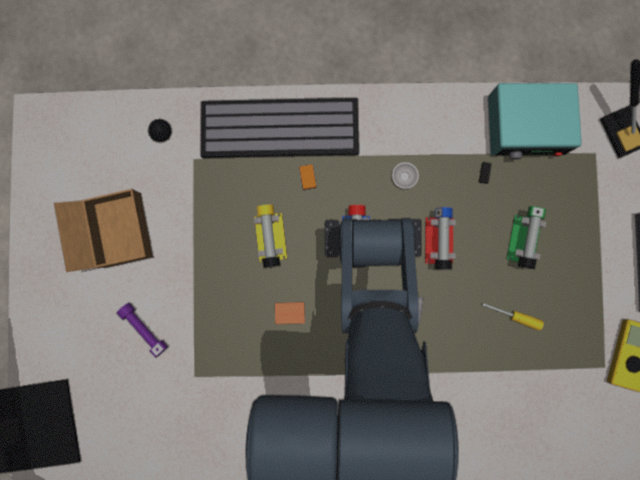

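Request:
play_rows --series "0 0.5 0 0.18 0.4;0 0.5 0 0.18 0.4;0 0.5 0 0.18 0.4;0 0.5 0 0.18 0.4;0 0.5 0 0.18 0.4;0 0 0 0.18 0.4;0 0 0 0.18 0.4;0 0 0 0.18 0.4;0 0 0 0.18 0.4;0 0 0 0.18 0.4;0 0 0 0.18 0.4;0 0 0 0.18 0.4;0 0 0 0.18 0.4;0 0 0 0.18 0.4;0 0 0 0.18 0.4;0 0 0 0.18 0.4;0 0 0 0.15 0.4;0 0 0 0.05 0.4"

```text
clock: 27.68
ee_pos: [591.6, 59.5, 141.9]
orientation: [0.012, 0.998, 0.02, -0.053]
ft_force: [-0.3, -0.8, 0.0]
grip_width: 52.5
```

```bash
cat > st.py <<'E'
from station import manip
from scipy.spatial.transform import Rotation as R
import numpy as np
s=manip.read_state();M=R.from_quat(s['orientation']).as_matrix()
print('t',round(s['clock'],2),'tcp',s['ee_pos'].round(1),'toolz',M[:,2].round(3),'yaw',np.arctan2(M[1,0],M[0,0]).round(3),'grasp',(s['ee_pos']-19*M[:,2]).round(1),'q',s['joints'].round(2),'F',s['ft_force'].round(1),'w',round(float(s['grip_width']),1))
E
python3 st.py
```

```text
t 27.68 tcp [591.6  59.5 141.9] toolz [-0.106  0.042 -0.993] yaw 3.12 grasp [593.6  58.7 160.8] q [-0.1   0.63  1.51  0.03  1.12 -1.67] F [-0.3 -0.8  0. ] w 52.5
```

Request:
play_rows --series "0 2.2 0 0 0.4;0 2 0 0 0.4;0 0 -1 0 0.4;0 0 0 0 0.4"

```text
clock: 28.18
ee_pos: [591.7, 102.0, 130.9]
orientation: [0.015, 0.998, 0.02, -0.054]
ft_force: [-0.2, -0.2, -0.0]
grip_width: 52.2
```

```bash
python3 st.py
```

```text
t 28.18 tcp [591.7 102.  130.9] toolz [-0.106  0.043 -0.993] yaw 3.114 grasp [593.7 101.2 149.7] q [-0.04  0.65  1.5   0.04  1.1  -1.6 ] F [-0.2 -0.2 -0. ] w 52.2
```

Request:
play_rows --series "0 0 -3 0 0.4;0 0 -3 0 0.4;0 0 -1.5 0 0.4;0 0 -0.5 0 0.4;0 0 0 0 1;0 0 0 0 1;0 0 0 0 1;0 0 0 0 1"

```text
clock: 29.18
ee_pos: [594.5, 102.7, 51.9]
orientation: [0.016, 0.998, 0.022, -0.05]
ft_force: [0.3, 4.9, -2.9]
grip_width: 23.3
```

```bash
python3 st.py
```

```text
t 29.18 tcp [594.5 102.7  51.9] toolz [-0.099  0.045 -0.994] yaw 3.112 grasp [596.4 101.9  70.8] q [-0.04  0.76  1.54  0.05  0.95 -1.61] F [ 0.3  4.9 -2.9] w 23.3
```

Request:
play_rows --series "0 0 0 0 1;0 0 2 0 1;0 0 4 0 1;0 0 4 0 1;-2 -1.5 0 -0.15 1;-2 -1.5 0 -0.17 1;-2 -1.5 0 -0.17 1;-2 -1.5 0 -0.17 1;-2 -1.5 0 -0.17 1;-2 -1 0 -0.17 1;-2 -1 0 -0.17 1;-2 -0.5 0 -0.17 1;0 0 0 -0.17 1;0 0 0 -0.15 1"

```text
clock: 30.92
ee_pos: [430.7, -5.4, 169.2]
orientation: [0.765, 0.643, 0.046, -0.01]
ft_force: [-0.6, 0.2, -2.3]
grip_width: 23.3
```

```bash
python3 st.py
```

```text
t 30.93 tcp [430.7  -5.4 169.2] toolz [ 0.057  0.074 -0.996] yaw 1.4 grasp [429.6  -6.8 188.1] q [-0.34  0.34  2.    0.13  0.77 -0.26] F [-0.6  0.2 -2.3] w 23.3
```

Request:
play_rows --series "-0.3 0.7 -4 0 1;0 0 -2 0 1;0 0 0 0 1"

```text
clock: 31.3
ee_pos: [429.7, 0.2, 112.0]
orientation: [0.765, 0.643, 0.048, -0.006]
ft_force: [0.6, -0.3, -3.0]
grip_width: 23.2
```

```bash
python3 st.py; python3 wl.py w16
```

```text
t 31.3 tcp [4.297e+02 2.000e-01 1.120e+02] toolz [ 0.065  0.071 -0.995] yaw 1.4 grasp [428.4  -1.1 130.9] q [-0.33  0.46  2.06  0.16  0.59 -0.28] F [ 0.6 -0.3 -3. ] w 23.2
[4.29662944e+02 2.13022947e-01 1.11996529e+02] 31.3
```

View pics/w16.png

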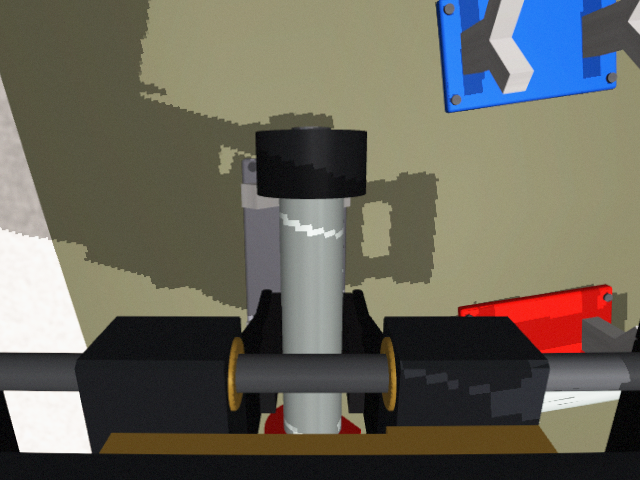

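```bash
python3 meas.py t3.png
```

```text
red base 472 [430. 240.] [583.9 -74.1   7. ]
red base 97 [451. 240.] [ 582.9 -124.     7.5]
yellow hub 143 [265. 210.] [653.5 307.6  79.1]
yellow base 372 [279. 237.] [598.8 280.7   7.6]
yellow base 165 [259. 236.] [599.7 329.9   7.3]
yellow base 217 [527. 320.] [ 393.1 -296.6   21.3]
green base 488 [517. 238.] [ 585.6 -281.7    7.5]
blue hub 92 [447. 212.] [ 641.8 -101.5   80. ]
blue base 862 [355. 240.] [588.8 103.6   7.6]
axle 484 [529. 145.] rect [ 791.5 -308.6] [196.6  59.6] yaw 1.402
axle 769 [268. 236.] rect [594.2 302.5] [141.   38.7] yaw 0.1
axle 770 [532. 238.] rect [ 581.8 -300.8] [ 45.4 141.7] yaw -0.228
axle 716 [444. 239.] rect [583.1 -94.3] [ 36.9 139. ] yaw -0.05
```

View pics/t3.png

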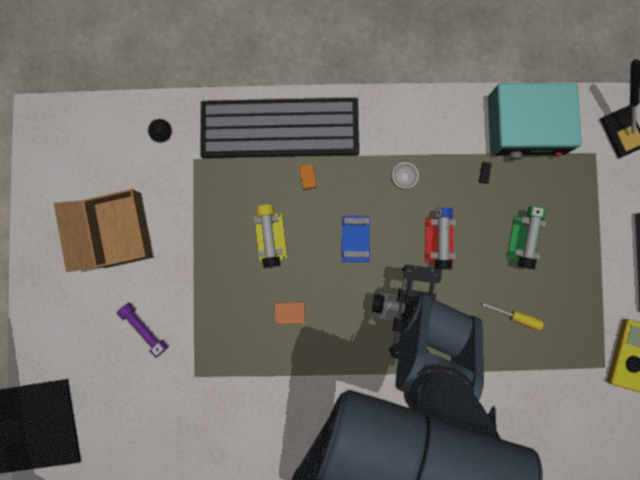

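Request:
play_rows --series "-0.3 0.2 -2.5 0 1;0 0.1 -2 0 1;0 0 -0.8 0 1;0 0 -0.3 0 1;0 0 0 0 1"

```text
clock: 32.02
ee_pos: [433.1, 1.1, 61.0]
orientation: [0.764, 0.643, 0.052, 0.001]
ft_force: [-1.0, 0.5, -2.4]
grip_width: 23.3
```

```bash
python3 st.py
```

```text
t 32.02 tcp [433.1   1.1  61. ] toolz [ 0.081  0.066 -0.995] yaw 1.402 grasp [ 4.316e+02 -1.000e-01  7.990e+01] q [-0.32  0.58  2.1   0.22  0.41 -0.35] F [-1.   0.5 -2.4] w 23.3
```

Request:
play_rows --series "-0.7 0.1 0 0 1;-0.1 0.1 -0.4 0 1;-0.1 0 -0.4 0 1;-0.1 0 -0.3 0 1;0 0 -0.2 0 1"

```text
clock: 32.65
ee_pos: [425.5, 2.5, 51.1]
orientation: [0.764, 0.642, 0.055, 0.005]
ft_force: [-7.8, -1.1, 37.8]
grip_width: 22.9
```

```bash
python3 st.py
```

```text
t 32.65 tcp [425.5   2.5  51.1] toolz [ 0.091  0.064 -0.994] yaw 1.401 grasp [423.8   1.3  70. ] q [-0.33  0.6   2.13  0.26  0.35 -0.4 ] F [-7.8 -1.1 37.8] w 22.9
```

Request:
play_rows --series "0 0 0.2 0 0.9;0 0 0 0 0.7;0 0 0 0 0.5;0 0 0 0 0.4;0 0 3 0 0.4;0 0 4 0 0.4;0 0 4 0 0.4"

```text
clock: 33.52
ee_pos: [423.3, 2.9, 162.6]
orientation: [0.765, 0.642, 0.053, 0.001]
ft_force: [0.7, 0.4, -0.7]
grip_width: 51.8
```

```bash
python3 st.py; python3 wl.py w17
```

```text
t 33.52 tcp [423.3   2.9 162.6] toolz [ 0.082  0.066 -0.994] yaw 1.399 grasp [421.7   1.6 181.5] q [-0.33  0.34  2.04  0.14  0.71 -0.25] F [ 0.7  0.4 -0.7] w 51.8
[423.30177755   2.85074278 162.61686103] 33.525
```

View pics/w17.png

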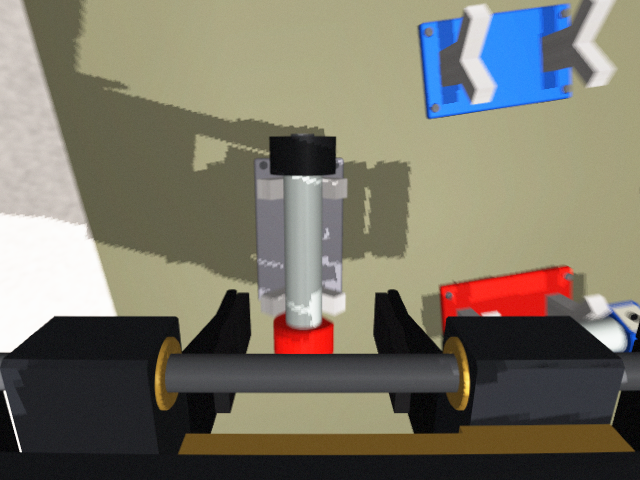

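Request:
play_rows --series "2 -1 0 -0.15 0.4;2 -1 0 -0.17 0.4;2 -1 0 -0.17 0.4;2 -1 0 -0.17 0.4;2 -1 0 -0.17 0.4;2 -1 0 -0.17 0.4;2 -1 0 -0.17 0.4;1 -1 0 -0.17 0.4;0 0 0 -0.11 0.4;0 0 0 0 0.4"

```text
clock: 34.83
ee_pos: [578.8, -79.2, 163.4]
orientation: [0.997, -0.05, 0.036, 0.04]
ft_force: [-0.9, 0.3, 0.8]
grip_width: 52.1
```

```bash
python3 st.py; python3 wl.py w18; python3 flat.py w18 blue 40
```

```text
t 34.83 tcp [578.8 -79.2 163.4] toolz [ 0.067 -0.084 -0.994] yaw -0.096 grasp [577.6 -77.6 182.3] q [-0.29  0.52  1.66 -0.08  0.88  1.42] F [-0.9  0.3  0.8] w 52.1
[578.84540118 -79.15848503 163.3622224 ] 34.825
hub px [326. 151.] xyz [642.3 -99.7  79.2]
hub x range [631.6 652.9] n 306
patch 500 [299. 152.] c [642.3 -84.3  68.9] n [0.039 0.903 0.427] res 0.35 tilt deg about bar (atan ny/nz) 64.7 tilt total 64.7
```

View pics/w18.png

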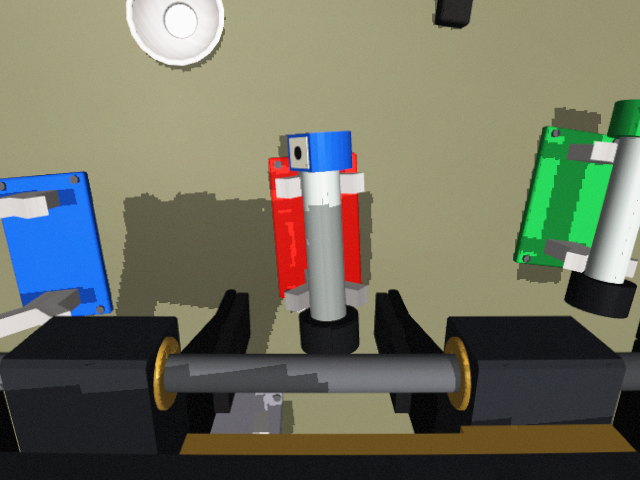

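```bash
python3 meas.py t4.png; python3 -c "
import cv2;p=cv2.imread('pics/t4.png');cv2.imwrite('pics/t4c.png',cv2.resize(p[160:340,240:560],None,fx=2.5,fy=2.5,interpolation=cv2.INTER_CUBIC))"
```

```text
yellow hub 146 [265. 210.] [653.7 307.8  78.5]
yellow base 372 [279. 237.] [598.9 280.9   7.4]
yellow base 166 [259. 236.] [599.7 329.8   7.5]
yellow base 221 [528. 320.] [ 391.3 -297.7   21.2]
green base 487 [517. 238.] [ 585.5 -281.9    7.8]
blue base 864 [355. 240.] [588.7 103.7   7.8]
axle 490 [529. 145.] rect [ 792.  -309.7] [198.7  59.5] yaw 1.407
axle 756 [268. 236.] rect [594.5 303.2] [141.2  39.2] yaw 0.107
axle 773 [532. 237.] rect [ 582.5 -299.7] [ 43.1 141.7] yaw -0.224
axle 167 [444. 263.] rect [527.4 -95.9] [31.9 29.4] yaw -1.508
axle 536 [390. 306.] rect [431.7  25.7] [101.7  39.3] yaw 1.395
```

View pics/t4c.png

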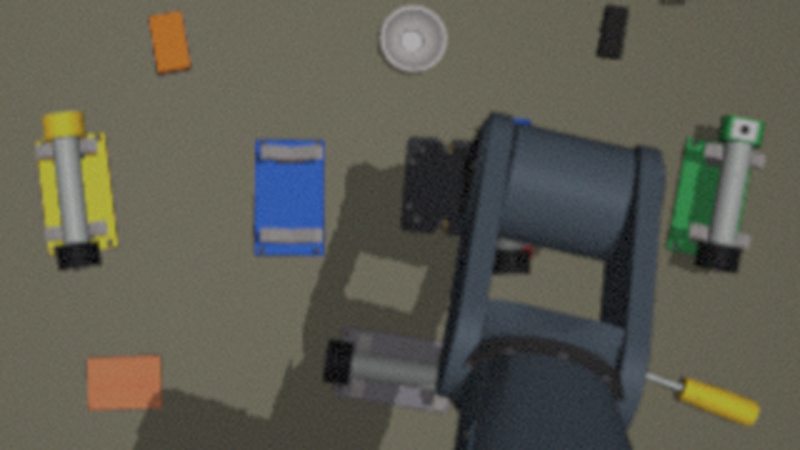

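Request:
play_rows --series "0.4 -1.6 -3 0.04 0.4;0 0 -3 0 0.4;0 0 0 0 0.4"

```text
clock: 35.3
ee_pos: [582.5, -95.3, 102.9]
orientation: [0.998, -0.026, 0.037, 0.04]
ft_force: [0.6, 0.1, -0.5]
grip_width: 52.2
```

```bash
python3 st.py
```

```text
t 35.3 tcp [582.5 -95.3 102.9] toolz [ 0.073 -0.081 -0.994] yaw -0.05 grasp [581.1 -93.8 121.8] q [-0.32  0.62  1.69 -0.08  0.74  1.36] F [ 0.6  0.1 -0.5] w 52.2
```

Request:
play_rows --series "0 0 -3 0 0.4;0 0 -1.8 0 0.4;0 0 -0.3 0 0.4;0 0 0 0 1;0 0 0 0 1;0 0 0 0 1;0 0 0 0 1;0 0 0 0 1;0 0 2 0 1;0 0 4 0 1;0 2 3 0 1"

```text
clock: 36.67
ee_pos: [583.3, -75.9, 146.1]
orientation: [0.998, -0.025, 0.038, 0.04]
ft_force: [0.1, 0.3, -1.7]
grip_width: 23.1
```

```bash
python3 st.py
```

```text
t 36.67 tcp [583.3 -75.9 146.1] toolz [ 0.074 -0.082 -0.994] yaw -0.048 grasp [581.9 -74.4 165. ] q [-0.29  0.55  1.66 -0.08  0.83  1.38] F [ 0.1  0.3 -1.7] w 23.1
```

Request:
play_rows --series "0 5 0 0 1;0 6 0 0 1;-0.3 6 0 0 1;-0.3 6 0 0 1;-0.3 6 0 0 1;-0.3 6 0 0 1;-0.3 6 0 0 1;-0.3 6 0 0 1;-0.3 5 0 0 1;0 3 -3 0 1;0 1 -4 0 1;0 0 -2 0 1;0 0 0 0 1"

```text
clock: 38.3
ee_pos: [555.9, 499.4, 49.9]
orientation: [0.998, -0.026, 0.037, 0.043]
ft_force: [-0.0, -0.8, -1.4]
grip_width: 23.1
```

```bash
python3 st.py
```

```text
t 38.3 tcp [555.9 499.4  49.9] toolz [ 0.072 -0.088 -0.993] yaw -0.049 grasp [554.6 501.   68.7] q [ 0.63  0.89  1.2  -0.13  1.06  2.32] F [-0.  -0.8 -1.4] w 23.1
```

Request:
play_rows --series "0 0 -2 0 1;0 0 -1 0 1;0 0 -0.5 0 1;0 0 -0.3 0 1;0 0 -0.2 0 1"

```text
clock: 38.92
ee_pos: [558.9, 498.5, 16.2]
orientation: [0.998, -0.028, 0.039, 0.042]
ft_force: [-3.2, -1.0, 2.2]
grip_width: 22.9
```

Request:
play_rows --series "0 0 -0.3 0 1;0 0 -0.2 0 1;0 0 -0.1 0 0.9;0 0 0 0 0.7;0 0 0 0 0.6;0 0 0 0 0.6;0 0 2 0 0.6;0 0 2.5 0 0.8;0 0 0 0 1;0 0 0 0 1"

```text
clock: 40.17
ee_pos: [562.2, 500.0, 64.7]
orientation: [0.998, -0.028, 0.043, 0.04]
ft_force: [-0.5, -0.7, 0.5]
grip_width: 12.9
```

```bash
python3 st.py; python3 wl.py w19; python3 flat.py w19 blue
```

```text
t 40.17 tcp [562.2 500.   64.7] toolz [ 0.084 -0.082 -0.993] yaw -0.053 grasp [560.6 501.5  83.5] q [ 0.63  0.87  1.19 -0.13  1.07  2.32] F [-0.5 -0.7  0.5] w 12.9
[562.19006063 499.9593036   64.65626707] 40.175
hub px [316. 183.] xyz [614.4 493.8  37.2]
hub x range [603.3 625.1] n 453
patch 709 [281. 183.] c [614.  509.7  26.9] n [0.046 0.904 0.424] res 0.29 tilt deg about bar (atan ny/nz) 64.9 tilt total 64.9
```

View pics/w19.png

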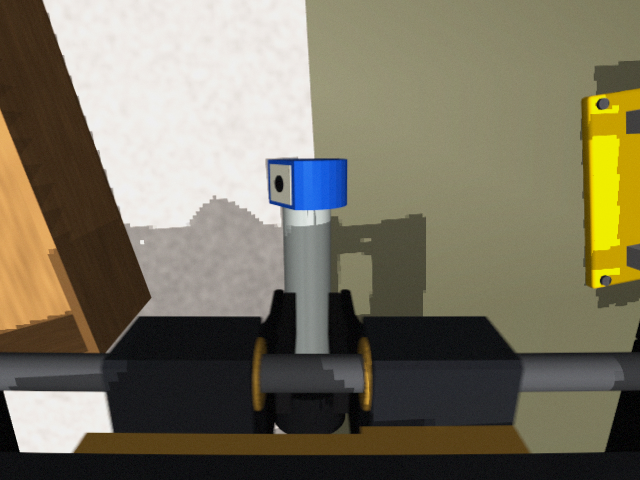

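Request:
play_rows --series "0 0 0 0 0.5;0 0 -1.5 0 0.5;0 0 -2.2 0 0.5;0 0 -1 0 0.5;0 0 -0.4 0 0.5;0 0 0 0 0.5"

```text
clock: 40.98
ee_pos: [561.1, 499.4, 7.8]
orientation: [0.998, -0.028, 0.042, 0.041]
ft_force: [-1.8, -2.1, 4.9]
grip_width: 42.9
```

```bash
python3 st.py
```

```text
t 40.98 tcp [561.1 499.4   7.8] toolz [ 0.081 -0.083 -0.993] yaw -0.053 grasp [559.6 500.9  26.6] q [ 0.63  0.94  1.2  -0.14  0.98  2.33] F [-1.8 -2.1  4.9] w 42.9
```

Request:
play_rows --series "0 -0.3 0.2 0 0.5;0 -0.4 0 0 0.5;0 -0.4 0 0 0.5;0 -0.4 0 0 0.5;0 -0.4 0 0 0.5;0 -0.3 0 0 0.5;0 0 0 0 0.5"

```text
clock: 41.85
ee_pos: [561.1, 475.1, 9.3]
orientation: [0.998, -0.029, 0.042, 0.041]
ft_force: [1.1, 0.2, -0.3]
grip_width: 43.6
```

```bash
python3 st.py; python3 wl.py w20; python3 flat.py w20 blue
```

```text
t 41.85 tcp [561.1 475.1   9.3] toolz [ 0.081 -0.084 -0.993] yaw -0.054 grasp [559.6 476.7  28.1] q [ 0.6   0.92  1.25 -0.14  0.95  2.31] F [ 1.1  0.2 -0.3] w 43.6
[561.13872106 475.13576905   9.2542623 ] 41.85
hub px [305. 196.] xyz [614.5 474.2  31.6]
hub x range [601.8 624.4] n 2311
patch 3154 [300. 199.] c [613.2 479.3  33.2] n [0.002 0.115 0.993] res 0.6 tilt deg about bar (atan ny/nz) 6.6 tilt total 6.6
```

Request:
play_rows --series "0 0.2 0 0 0.5;0 0 0 0 0.6;0 0 0 0 0.7;0 0 0 0 1;0 0 0 0 1;0 0 0 0 1;0 0 0.5 0 1;0 0 2 0 1;0 0 4 0 1"

```text
clock: 43.02
ee_pos: [557.3, 475.5, 71.4]
orientation: [0.998, -0.028, 0.037, 0.044]
ft_force: [-0.0, 0.7, -2.2]
grip_width: 23.3
```

```bash
python3 st.py; python3 wl.py w21; python3 flat.py w21 blue
```

```text
t 43.02 tcp [557.3 475.5  71.4] toolz [ 0.071 -0.09  -0.993] yaw -0.053 grasp [556.  477.2  90.3] q [ 0.6   0.84  1.23 -0.13  1.06  2.29] F [-0.   0.7 -2.2] w 23.3
[557.33632719 475.53098584  71.40652354] 43.025
hub px [313. 196.] xyz [610.5 472.4  93.3]
hub x range [598.4 620.8] n 2260
patch 3085 [308. 199.] c [609.8 476.8  94.9] n [0.014 0.138 0.99 ] res 0.63 tilt deg about bar (atan ny/nz) 7.9 tilt total 8.0
```

Request:
play_rows --series "0 0 -3 0 1;0 0 -2 0 1;0 0 -0.6 0 1;0 0 -0.3 0 1;0 0 -0.1 0 1;0 0 0 0 0.8;0 0 0 0 0.6;0 0 0 0 0.6;0 0 0 0 0.6"

```text
clock: 44.2
ee_pos: [565.8, 481.4, 26.5]
orientation: [0.998, -0.028, 0.048, 0.036]
ft_force: [0.8, -0.0, -0.3]
grip_width: 34.0
```

```bash
python3 st.py; python3 wl.py w22; python3 flat.py w22 blue
```

```text
t 44.2 tcp [565.8 481.4  26.5] toolz [ 0.094 -0.075 -0.993] yaw -0.053 grasp [564.1 482.9  45.3] q [ 0.6   0.9   1.24 -0.14  0.97  2.31] F [ 0.8 -0.  -0.3] w 34.0
[565.84322055 481.42922233  26.45487094] 44.2
hub px [313. 194.] xyz [617.3 475.4  31.5]
hub x range [605.1 627.6] n 1794
patch 2481 [307. 196.] c [616.4 481.8  33.2] n [0.005 0.144 0.99 ] res 0.61 tilt deg about bar (atan ny/nz) 8.3 tilt total 8.3
```

Request:
play_rows --series "0 0 -1 0 0.6;0 0 -0.7 0 0.6;0 -0.2 0 0 0.6;0 -0.2 0 0 0.6;0 -0.2 0 0 0.6;0 0 0 0 0.6"

```text
clock: 45.0
ee_pos: [565.8, 474.8, 8.1]
orientation: [0.998, -0.028, 0.048, 0.036]
ft_force: [0.4, -0.0, 0.4]
grip_width: 35.0
```

```bash
python3 st.py; python3 wl.py w23; python3 flat.py w23 blue
```

```text
t 45.0 tcp [565.8 474.8   8.1] toolz [ 0.094 -0.075 -0.993] yaw -0.053 grasp [564.  476.3  26.9] q [ 0.6   0.92  1.26 -0.14  0.93  2.31] F [ 0.4 -0.   0.4] w 35.0
[565.81036745 474.84435446   8.0602341 ] 45.0
hub px [301. 201.] xyz [617.2 478.9  32.1]
hub x range [605.  627.5] n 2329
patch 3177 [302. 203.] c [616.3 478.   33.2] n [0.005 0.015 1.   ] res 0.62 tilt deg about bar (atan ny/nz) 0.9 tilt total 0.9
```

Request:
play_rows --series "0 0.45 0 0 0.6;0 0 0 0 0.65;0 0 0 0 0.7;0 0 0 0 0.8;0 0 0 0 1;0 0 0 0 1;0 0 0.3 0 1;0 0 1 0 1;0 0 1 0 1"

```text
clock: 46.18
ee_pos: [564.3, 479.0, 30.4]
orientation: [0.998, -0.028, 0.046, 0.037]
ft_force: [-0.1, -1.0, -2.7]
grip_width: 23.2
```

```bash
python3 st.py; python3 wl.py w24; python3 flat.py w24 blue
```

```text
t 46.17 tcp [564.3 479.   30.4] toolz [ 0.091 -0.077 -0.993] yaw -0.053 grasp [562.5 480.5  49.2] q [ 0.6   0.9   1.25 -0.14  0.97  2.31] F [-0.1 -1.  -2.7] w 23.2
[564.26539367 478.98729722  30.38215048] 46.175
hub px [313. 200.] xyz [615.6 476.3  53.4]
hub x range [603.4 626. ] n 2298
patch 3110 [309. 203.] c [614.8 480.1  54.9] n [0.014 0.12  0.993] res 0.62 tilt deg about bar (atan ny/nz) 6.9 tilt total 6.9
```

Request:
play_rows --series "0 0 -1.2 0 1;0 0 -0.7 0 1;0 0 -0.2 0 1;0 0 -0.1 0 1;0 0 0 0 0.8;0 0 0 0 0.6;0 0 0 0 0.6"

```text
clock: 47.1
ee_pos: [565.7, 479.9, 9.6]
orientation: [0.998, -0.028, 0.048, 0.036]
ft_force: [0.0, -0.2, -0.2]
grip_width: 32.9
```

```bash
python3 st.py; python3 wl.py w25; python3 flat.py w25 blue
```

```text
t 47.1 tcp [565.7 479.9   9.6] toolz [ 0.094 -0.075 -0.993] yaw -0.053 grasp [563.9 481.3  28.5] q [ 0.6   0.92  1.25 -0.14  0.94  2.31] F [ 0.  -0.2 -0.2] w 32.9
[565.65997204 479.88739673   9.60367514] 47.1
hub px [315. 201.] xyz [616.4 476.5  31.6]
hub x range [603.8 626.3] n 2221
patch 3056 [310. 205.] c [615.2 480.4  33.2] n [0.007 0.115 0.993] res 0.62 tilt deg about bar (atan ny/nz) 6.6 tilt total 6.6
```

Request:
play_rows --series "0 -0.2 0 0 0.6;0 -0.2 0 0 0.6;0 -0.2 0 0 0.6;0 -0.2 0 0 0.6;0 0 0 0 0.6"

```text
clock: 47.78
ee_pos: [566.2, 471.4, 10.3]
orientation: [0.998, -0.028, 0.049, 0.036]
ft_force: [-0.8, 0.1, -1.1]
grip_width: 34.9
```

```bash
python3 st.py; python3 wl.py w26; python3 flat.py w26 blue
```

```text
t 47.77 tcp [566.2 471.4  10.3] toolz [ 0.095 -0.075 -0.993] yaw -0.053 grasp [564.4 472.8  29.2] q [ 0.59  0.92  1.27 -0.14  0.93  2.3 ] F [-0.8  0.1 -1.1] w 34.9
[566.18939607 471.37759016  10.34508033] 47.775
hub px [295. 205.] xyz [616.  482.8  32. ]
hub x range [603.5 626.2] n 2150
patch 2996 [304. 208.] c [615.2 473.8  33.2] n [-0.001 -0.072  0.997] res 0.6 tilt deg about bar (atan ny/nz) -4.1 tilt total 4.1
```

Request:
play_rows --series "0 0.35 0 0 0.6;0 0 0 0 0.65;0 0 0 0 0.7;0 0 0 0 0.8;0 0 0 0 1;0 0 0 0 1;0 0 0.3 0 1;0 0 1 0 1;0 0 1 0 1"

```text
clock: 48.95
ee_pos: [564.4, 474.5, 32.2]
orientation: [0.998, -0.028, 0.047, 0.037]
ft_force: [0.7, -0.1, -2.2]
grip_width: 22.9
```

```bash
python3 st.py; python3 wl.py w27; python3 flat.py w27 blue
```

```text
t 48.95 tcp [564.4 474.5  32.2] toolz [ 0.091 -0.077 -0.993] yaw -0.053 grasp [562.7 475.9  51. ] q [ 0.6   0.89  1.26 -0.14  0.97  2.3 ] F [ 0.7 -0.1 -2.2] w 22.9
[564.4307987  474.45217786  32.16336937] 48.95
hub px [305. 204.] xyz [614.5 483.5  53.8]
hub x range [601.8 624.5] n 2169
patch 2983 [317. 207.] c [613.4 472.9  55. ] n [ 0.002 -0.062  0.998] res 0.6 tilt deg about bar (atan ny/nz) -3.5 tilt total 3.5
```

Request:
play_rows --series "0 0 4 0 1;0 0 4 0 1;0.5 -4 3 0 1;0.5 -6 0 0 1;0.5 -6 0 0 1;0.5 -6 0 0 1;0.5 -6 0 0.01 1;0.5 -5 0 0.01 1;0.5 -3 0 0.01 1;0 -1 0 0 1;0 0 0 0 1"

```text
clock: 50.38
ee_pos: [601.8, 96.1, 155.3]
orientation: [0.998, -0.012, 0.056, 0.033]
ft_force: [-0.2, -0.3, -3.3]
grip_width: 23.3
```

```bash
python3 st.py; python3 wl.py w28; python3 flat.py w28 blue 60
```

```text
t 50.38 tcp [601.8  96.1 155.3] toolz [ 0.111 -0.068 -0.992] yaw -0.02 grasp [599.7  97.4 174.2] q [ 0.01  0.56  1.61 -0.09  0.86  1.66] F [-0.2 -0.3 -3.3] w 23.3
[601.81600692  96.13640144 155.34951042] 50.375
hub px [305. 204.] xyz [651.2 106.9 177.8]
hub x range [639.1 661.4] n 2171
patch 3004 [316. 207.] c [650.5  96.2 179.1] n [-0.015 -0.069  0.997] res 0.62 tilt deg about bar (atan ny/nz) -4.0 tilt total 4.1
```

View pics/w28.png

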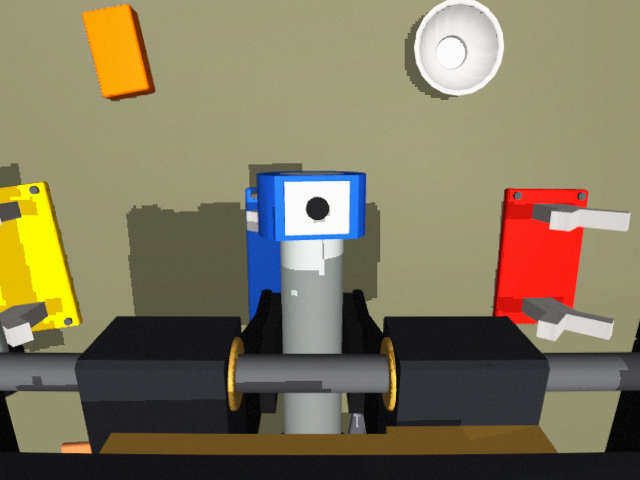

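Request:
play_rows --series "0 0.3 -4 0 1;0 0 -3.5 0 1;0 0 -1.5 0 1;0 0 0 0 1"

```text
clock: 50.92
ee_pos: [603.1, 106.1, 65.2]
orientation: [0.998, -0.008, 0.059, 0.032]
ft_force: [-0.1, 0.7, -2.7]
grip_width: 23.2
```

```bash
python3 st.py; python3 wl.py w29; python3 flat.py w29 blue 60
```

```text
t 50.92 tcp [603.1 106.1  65.2] toolz [ 0.117 -0.066 -0.991] yaw -0.012 grasp [600.9 107.4  84. ] q [ 0.03  0.69  1.67 -0.11  0.67  1.7 ] F [-0.1  0.7 -2.7] w 23.2
[603.14017764 106.14537348  65.15800731] 50.925
hub px [305. 204.] xyz [652.5 117.4  87.8]
hub x range [640.3 662.4] n 2169
patch 3025 [317. 207.] c [651.6 106.3  89.1] n [-0.021 -0.075  0.997] res 0.6 tilt deg about bar (atan ny/nz) -4.3 tilt total 4.4
```

Request:
play_rows --series "-0.2 -0.7 0 -0.01 1;0 0 -0.3 0 1;0 0 -0.4 0 1;0 0 -0.3 0 1;0 0 -0.2 0 1"

```text
clock: 51.6
ee_pos: [604.3, 98.7, 57.2]
orientation: [0.997, -0.014, 0.063, 0.033]
ft_force: [-1.2, -0.4, -2.7]
grip_width: 23.5
```

```bash
python3 st.py; python3 wl.py w30; python3 flat.py w30 blue 60
```

```text
t 51.6 tcp [604.3  98.7  57.2] toolz [ 0.125 -0.067 -0.99 ] yaw -0.023 grasp [602. 100.  76.] q [ 0.01  0.7   1.68 -0.12  0.64  1.7 ] F [-1.2 -0.4 -2.7] w 23.5
[604.34008643  98.72059446  57.2240719 ] 51.6
hub px [305. 203.] xyz [654.  107.7  80.2]
hub x range [641.2 663.7] n 2177
patch 3011 [316. 207.] c [652.7  98.6  81.6] n [-0.032 -0.072  0.997] res 0.61 tilt deg about bar (atan ny/nz) -4.1 tilt total 4.5
```

Request:
play_rows --series "-0.3 0 -0.3 0 1;-0.1 0 -0.3 0 1;-0.1 0 -0.2 0 1;0 0 0 0 0.85;0 0 0 0 0.7;0 0 0 0 0.5;0 0 0 0 0.4;0 0 0 0 0.4"

```text
clock: 52.65
ee_pos: [603.3, 100.3, 53.6]
orientation: [0.997, -0.014, 0.069, 0.032]
ft_force: [0.2, 0.0, -0.3]
grip_width: 47.6
```

```bash
python3 st.py; python3 wl.py w31; python3 flat.py w31 blue 60
```

```text
t 52.65 tcp [603.3 100.3  53.6] toolz [ 0.137 -0.065 -0.988] yaw -0.023 grasp [600.7 101.5  72.4] q [ 0.02  0.71  1.69 -0.12  0.61  1.71] F [ 0.2  0.  -0.3] w 47.6
[603.33833044 100.26226769  53.63976476] 52.65
hub px [306. 203.] xyz [652.1 103.6  74.1]
hub x range [640.8 662.6] n 2142
patch 2948 [308. 204.] c [651.7 102.6  75.3] n [-0.001  0.041  0.999] res 0.63 tilt deg about bar (atan ny/nz) 2.4 tilt total 2.4
```

Request:
play_rows --series "0 0 4 0 0.4;0 0 5 0 0.4;-2 -1.2 2 0.15 0.4;-2 -1.2 0 0.17 0.4;-2 -1.2 0 0.17 0.4;-2 -1.2 0 0.17 0.4;-2 -1.2 0 0.17 0.4;-2 -1.2 0 0.17 0.4;-2 -1.2 0 0.17 0.4;-2 -1 0 0.17 0.4;-1 0 0 0.08 0.4;0 0 0 0 0.4"

```text
clock: 54.2
ee_pos: [428.7, 3.0, 167.6]
orientation: [0.749, 0.657, 0.076, -0.021]
ft_force: [-0.2, -0.3, 0.5]
grip_width: 52.4
```

```bash
python3 st.py; python3 wl.py w32; python3 meas.py t5.png
```

```text
t 54.2 tcp [428.7   3.  167.6] toolz [ 0.086  0.131 -0.988] yaw 1.445 grasp [427.1   0.5 186.4] q [-0.37  0.34  2.03  0.23  0.76 -0.4 ] F [-0.2 -0.3  0.5] w 52.4
[428.71925813   2.95373478 167.64769905] 54.2
red base 992 [438. 241.] [583.1 -92.1   7.5]
yellow hub 140 [265. 210.] [654.4 307.5  79.5]
yellow base 372 [279. 237.] [599.  280.9   7.1]
yellow base 165 [259. 236.] [599.4 330.    8. ]
yellow base 216 [528. 320.] [ 391.  -299.5   21.4]
green base 486 [517. 238.] [ 585.5 -282.1    7.5]
blue hub 28 [350. 211.] [649.2 116.3  72.1]
blue hub 31 [363. 210.] [649.7  86.6  74.6]
blue base 286 [346. 239.] [591.8 126.3   7.7]
blue base 195 [365. 237.] [591.4  79.3   7.6]
axle 497 [529. 145.] rect [ 791.3 -308.4] [197.2  59.2] yaw 1.4
axle 769 [268. 236.] rect [594.3 302.2] [141.1  39.2] yaw 0.1
axle 760 [356. 236.] rect [592.  102.2] [ 38.9 140.8] yaw -0.024
axle 758 [532. 237.] rect [ 582.1 -300. ] [ 41.9 140.9] yaw -0.234
axle 416 [384. 306.] rect [433.7  38.7] [75.9 38.7] yaw 1.4
```

View pics/w32.png

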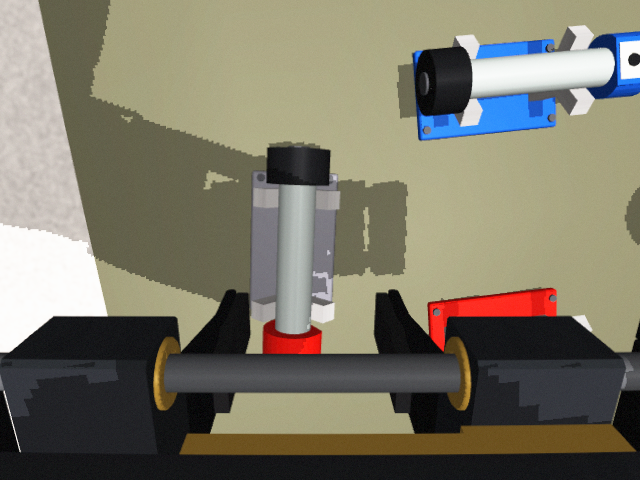

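View pics/t5.png

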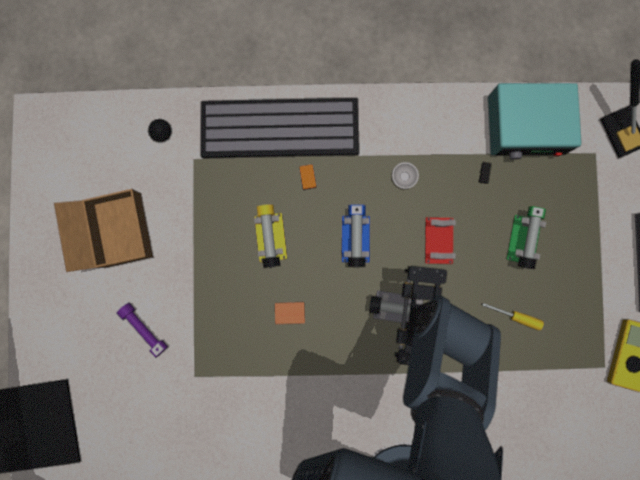

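Request:
play_rows --series "-0.1 0.3 -4 -0.04 0.4;-0.1 0 -3 0 0.4;-0.1 0 -2 0 0.4;0 0 0 0 0.4"

```text
clock: 54.8
ee_pos: [431.5, 5.5, 76.3]
orientation: [0.763, 0.641, 0.078, -0.015]
ft_force: [-0.6, 1.0, 1.2]
grip_width: 52.0
```

```bash
python3 st.py
```

```text
t 54.8 tcp [431.5   5.5  76.3] toolz [ 0.101  0.123 -0.987] yaw 1.403 grasp [429.6   3.2  95.1] q [-0.36  0.54  2.11  0.35  0.46 -0.5 ] F [-0.6  1.   1.2] w 52.0
```

Request:
play_rows --series "-0.3 0 -1.5 0 0.4;-0.2 0 -0.8 0 0.4;-0.1 0 0 0 0.6;0 0 0 0 1;0 0 0 0 1;0 0 0 0 1;0 0 0 0 1;0 0 2 0 1;0 0 3 0 1;1 1 3 0 1"

```text
clock: 56.05
ee_pos: [434.9, 16.0, 135.5]
orientation: [0.764, 0.641, 0.078, -0.016]
ft_force: [1.2, -0.3, -2.3]
grip_width: 23.1
```

```bash
python3 st.py
```

```text
t 56.05 tcp [434.9  16.  135.5] toolz [ 0.098  0.124 -0.987] yaw 1.401 grasp [433.1  13.7 154.3] q [-0.33  0.41  2.06  0.25  0.64 -0.36] F [ 1.2 -0.3 -2.3] w 23.1
```

Request:
play_rows --series "1 3 2 0.14 1;1.2 4.5 0 0.16 1;1.2 4.5 0 0.16 1;1.2 4.5 0 0.16 1;1.2 4.5 0 0.16 1;1.2 4.5 0 0.16 1;1.2 4.5 0 0.16 1;1.2 4.5 0 0.16 1;1.2 4.5 0 0.16 1;1 4.5 0 0.16 1;0.5 2.5 0 0.15 1;0 0 -2 0.03 1;0 0 -3 0 1"

```text
clock: 57.68
ee_pos: [562.7, 491.6, 104.9]
orientation: [-0.035, 0.996, 0.041, -0.066]
ft_force: [0.4, -0.3, -4.1]
grip_width: 23.2
```

```bash
python3 st.py
```

```text
t 57.67 tcp [562.7 491.6 104.9] toolz [-0.134  0.078 -0.988] yaw -3.067 grasp [565.2 490.1 123.7] q [ 0.51  0.84  1.13  0.14  1.25 -1.18] F [ 0.4 -0.3 -4.1] w 23.2
```

Request:
play_rows --series "0 1 -3 -0.06 1;0 0 -3 0 1;0 0 -1 0 1;0 0 -0.5 0 1;0 0 -0.3 0 1;0 0 -0.2 0 1"

```text
clock: 58.42
ee_pos: [558.6, 494.0, 15.3]
orientation: [0.0, 0.997, 0.039, -0.07]
ft_force: [-0.3, -0.2, -2.2]
grip_width: 22.9
```

```bash
python3 st.py
```

```text
t 58.42 tcp [558.6 494.   15.3] toolz [-0.139  0.078 -0.987] yaw -3.137 grasp [561.3 492.5  34.1] q [ 0.52  0.95  1.16  0.15  1.12 -1.12] F [-0.3 -0.2 -2.2] w 22.9
```

Request:
play_rows --series "0 0 -0.4 0 1;0 0 -0.3 0 1;0 0 -0.2 0 0.9;0 0 0 0 0.7;0 0 0 0 0.5;0 0 0 0 0.5;0 0 2 0 0.5;0 0 4 0 0.5;0 0 3 0 0.5"

```text
clock: 59.55
ee_pos: [560.1, 495.4, 106.0]
orientation: [0.0, 0.997, 0.04, -0.068]
ft_force: [-0.4, 0.6, 0.7]
grip_width: 43.3
```

```bash
python3 st.py; python3 sl.py s30 600 490 20
```

```text
t 59.55 tcp [560.1 495.4 106. ] toolz [-0.136  0.081 -0.987] yaw -3.136 grasp [562.7 493.9 124.7] q [ 0.52  0.84  1.13  0.15  1.25 -1.1 ] F [-0.4  0.6  0.7] w 43.3
[212.19608556 352.76197074] 59.6 [562.12588898 496.80433844 110.79789166]
```

View pics/s30.png

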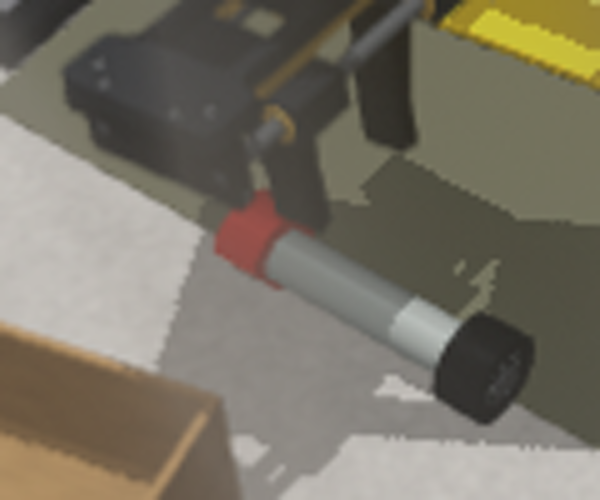

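Request:
play_rows --series "0 0 0 0 0.5;0 0 0 0 0.5;0 0 0 0 0.5;0 0 0 0 0.5;0 0 0 0 0.5;0 0 0 0 0.5;0 0 0 0 0.5;0 0 0 0 0.5;0 0 0 0 0.5;0 0 0 0 0.5;0 0 0 0 0.5;0 0 0 0 0.5"

```text
clock: 61.1
ee_pos: [561.1, 496.1, 109.0]
orientation: [0.0, 0.997, 0.042, -0.067]
ft_force: [-0.3, -0.2, -0.8]
grip_width: 43.4
```

```bash
python3 st.py
```

```text
t 61.1 tcp [561.1 496.1 109. ] toolz [-0.133  0.083 -0.988] yaw -3.136 grasp [563.6 494.6 127.7] q [ 0.52  0.84  1.12  0.15  1.26 -1.1 ] F [-0.3 -0.2 -0.8] w 43.4
```

Request:
play_rows --series "0 0 0 -0.17 0.5;0 0 0 -0.18 0.5;0 0 0 -0.18 0.5;0 0 0 -0.18 0.5;0 0 0 -0.18 0.5;0 0 0 -0.18 0.5;0 0 0 -0.18 0.5;0 0 0 -0.18 0.5;0 0 0 -0.18 0.5;0 0 0 -0.18 0.5;0 0 0 -0.18 0.5;0 0 0 -0.18 0.5;0 0 0 -0.18 0.5;0 0 0 -0.18 0.5;0 0 0 -0.18 0.5;0 0 0 -0.18 0.5;0 0 0 -0.18 0.5;0 0 0 -0.08 0.5"

```text
clock: 63.35
ee_pos: [560.7, 496.0, 110.5]
orientation: [0.996, -0.048, 0.065, 0.045]
ft_force: [0.5, 0.0, -0.5]
grip_width: 43.7
```

```bash
python3 st.py; python3 wl.py w33
```

```text
t 63.35 tcp [560.7 496.  110.5] toolz [ 0.126 -0.095 -0.987] yaw -0.09 grasp [558.3 497.8 129.3] q [ 0.64  0.81  1.2  -0.17  1.1   2.38] F [ 0.5  0.  -0.5] w 43.7
[560.7203628  495.95545111 110.50071813] 63.35
```

View pics/w33.png

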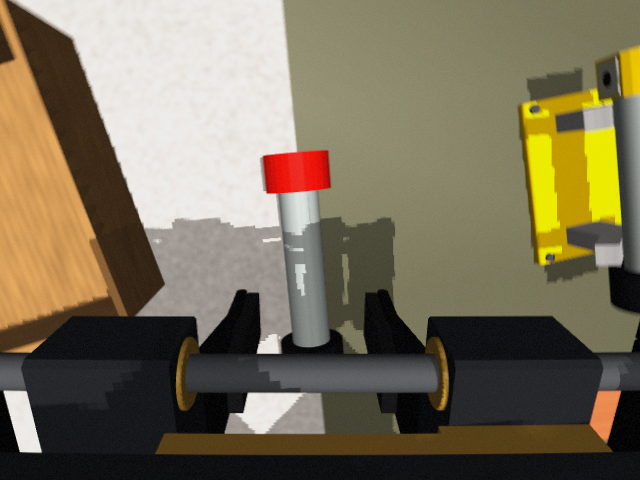

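```bash
python3 flat.py w33 red 8; python3 - <<'E'
from h import *;import pickle
d=np.load('pics/w33.npy');m=pickle.load(open('pics/w33.pkl','rb'));P=cloud(m,d)
for v in (210,250,290,320):
    r=P[v,270:345]; k=(r[:,2]>24)&(r[:,2]<45); print(v,r[k][:,0].mean().round(1),r[k][:,1].min().round(1),r[k][:,1].max().round(1),r[k][:,2].max().round(1))
E
```

```text
hub px [296. 171.] xyz [619.4 494.   36.5]
210 596.9 484.2 504.2 31.2
250 572.9 484.2 504.6 31.0
290 548.2 484.8 505.6 31.5
320 528.8 484.8 505.9 30.9Traceback (most recent call last):
  File "flat.py", line 28, in <module>
    if __name__=='__main__': flat(sys.argv[1],sys.argv[2])
                             ~~~~^^^^^^^^^^^^^^^^^^^^^^^^^
  File "flat.py", line 22, in flat
    ys,xs=np.nonzero(pm); bx=(xs>=np.percentile(xs,2))
                                  ~~~~~~~~~~~~~^^^^^^
    return _quantile_unchecked(
        a, q, axis, out, overwrite_input, method, keepdims, weights)
    return _ureduce(a,
                    func=_quantile_ureduce_func,
    ...<5 lines>...
                    overwrite_input=overwrite_input,
                    method=method)
    r = func(a, **kwargs)
    result = _quantile(arr,
                       quantiles=q,
    ...<2 lines>...
                       out=out,
                       weights=wgt)
    previous = arr[previous_indexes]
               ~~~^^^^^^^^^^^^^^^^^^
IndexError: index 0 is out of bounds for axis 0 with size 0
```

Request:
play_rows --series "0 -0.2 -3 0.08 0.5;0 0 -3 0 0.5;0 0 -2 0 0.5;0 0 -0.7 0 0.5;0 0 -0.3 0 0.5;0 0 0 0 0.5"

```text
clock: 64.15
ee_pos: [562.7, 495.5, 20.7]
orientation: [0.997, -0.005, 0.07, 0.04]
ft_force: [-0.5, 1.3, 0.6]
grip_width: 43.4
```

```bash
python3 st.py
```

```text
t 64.15 tcp [562.7 495.5  20.7] toolz [ 0.138 -0.08  -0.987] yaw -0.005 grasp [560.  497.   39.5] q [ 0.63  0.91  1.25 -0.18  0.93  2.32] F [-0.5  1.3  0.6] w 43.4
```

Request:
play_rows --series "0 0 -0.6 0 0.5;0 0 -0.4 0 0.5;0 -0.3 -0.1 0 0.5;0 -0.4 0 0 0.5;0 -0.4 0 0 0.5;0 -0.4 0 0 0.5;0 -0.4 0 0 0.5;0 -0.4 0 0 0.5;0 -0.4 0 0 0.5;0 -0.2 0 0 0.5;0 0 0 0 0.5"

```text
clock: 65.53
ee_pos: [564.2, 465.1, 11.8]
orientation: [0.997, -0.006, 0.071, 0.039]
ft_force: [0.3, 0.4, 0.5]
grip_width: 43.4
```

```bash
python3 st.py; python3 wl.py w34; python3 flat.py w34 red
```

```text
t 65.53 tcp [564.2 465.1  11.8] toolz [ 0.142 -0.078 -0.987] yaw -0.006 grasp [561.5 466.6  30.6] q [ 0.6   0.9   1.31 -0.19  0.86  2.3 ] F [0.3 0.4 0.5] w 43.4
[564.1652774  465.09429262  11.8191426 ] 65.525
hub px [321. 184.] xyz [619.2 462.7  36.3]
hub x range [608.2 629.8] n 1410
patch 2031 [282. 185.] c [619.1 477.4  29.6] n [0.008 0.682 0.731] res 0.46 tilt deg about bar (atan ny/nz) 43.0 tilt total 43.0
```

View pics/w34.png

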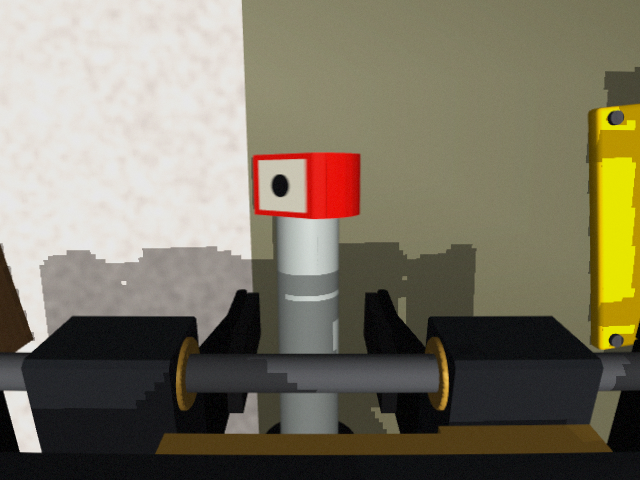

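Request:
play_rows --series "0 -0.3 0 0 0.5;0 -0.25 0 0 0.5;0 -0.25 0 0 0.5;0 -0.2 0 0 0.5;0 -0.2 0 0 0.5;0 -0.2 0 0 0.5;0 -0.2 0 0 0.5;0 -0.1 0 0 0.5;0 0 0 0 0.5"

```text
clock: 66.7
ee_pos: [564.1, 447.3, 11.9]
orientation: [0.997, -0.005, 0.071, 0.039]
ft_force: [0.1, -0.5, 0.2]
grip_width: 43.8
```

```bash
python3 st.py; python3 wl.py w35; python3 flat.py w35 red
```

```text
t 66.7 tcp [564.1 447.3  11.9] toolz [ 0.142 -0.078 -0.987] yaw -0.005 grasp [561.5 448.7  30.6] q [ 0.58  0.89  1.35 -0.19  0.84  2.28] F [ 0.1 -0.5  0.2] w 43.8
[564.14950501 447.26651189  11.8502398 ] 66.7
hub px [296. 184.] xyz [619.3 449.7  31.7]
hub x range [608.1 629.7] n 2134
patch 2937 [288. 185.] c [619.  457.3  33.2] n [0.001 0.137 0.991] res 0.64 tilt deg about bar (atan ny/nz) 7.9 tilt total 7.9
```

Request:
play_rows --series "0 -0.2 0 0 0.5;0 -0.15 0 0 0.5;0 -0.15 0 0 0.5;0 -0.15 0 0 0.5;0 0 0 0 0.5"

```text
clock: 67.38
ee_pos: [564.2, 440.5, 11.8]
orientation: [0.997, -0.005, 0.072, 0.039]
ft_force: [-0.4, 0.3, -0.6]
grip_width: 43.6
```

```bash
python3 st.py; python3 wl.py w36; python3 flat.py w36 red
```

```text
t 67.38 tcp [564.2 440.5  11.8] toolz [ 0.142 -0.078 -0.987] yaw -0.005 grasp [561.5 442.   30.6] q [ 0.57  0.88  1.36 -0.19  0.83  2.28] F [-0.4  0.3 -0.6] w 43.6
[564.15669154 440.4889724   11.84900242] 67.375
hub px [281. 185.] xyz [619.3 459.9  31.9]
hub x range [608.  629.6] n 2138
patch 2916 [291. 186.] c [618.9 449.8  33.3] n [-0.002 -0.095  0.996] res 0.63 tilt deg about bar (atan ny/nz) -5.4 tilt total 5.4
```

Request:
play_rows --series "0 0.45 0 0 0.5;0 0.45 0 0 0.6;0 0 0 0 0.65;0 0 0 0 0.7;0 0 0 0 0.8;0 0 0 0 1;0 0 0 0 1;0 0 0.3 0 1;0 0 1 0 1;0 0 2 0 1"

```text
clock: 68.68
ee_pos: [561.3, 448.6, 42.7]
orientation: [0.997, -0.005, 0.068, 0.041]
ft_force: [0.8, -0.3, -2.6]
grip_width: 23.4
```

```bash
python3 st.py; python3 wl.py w37; python3 flat.py w37 red
```

```text
t 68.67 tcp [561.3 448.6  42.7] toolz [ 0.135 -0.082 -0.987] yaw -0.005 grasp [558.8 450.2  61.5] q [ 0.58  0.85  1.34 -0.18  0.89  2.27] F [ 0.8 -0.3 -2.6] w 23.4
[561.34248673 448.60615353  42.74581921] 68.675
hub px [306. 184.] xyz [616.7 458.9  62.8]
hub x range [605.4 627. ] n 2132
patch 2940 [315. 185.] c [616.4 449.6  63.9] n [ 0.005 -0.034  0.999] res 0.62 tilt deg about bar (atan ny/nz) -1.9 tilt total 2.0
```

Request:
play_rows --series "0 0 4 0 1;0 -2 5 0 1;0.3 -5 2 0 1;0.3 -6 0 -0.01 1;0.3 -6 0 -0.01 1;0.3 -6 0 -0.01 1;0.3 -6 0 -0.01 1;0.3 -6 0 0 1;0.3 -6 0 0 1;0.2 -5 0 0 1;0 -3 0 0 1;0 -1 0 0 1;0 0 0 0 1"

```text
clock: 70.35
ee_pos: [591.7, -83.8, 179.7]
orientation: [0.995, -0.025, 0.087, 0.038]
ft_force: [0.6, 1.0, -3.2]
grip_width: 23.4
```

```bash
python3 st.py; python3 wl.py w38; python3 flat.py w38 red 60
```

```text
t 70.35 tcp [591.7 -83.8 179.7] toolz [ 0.172 -0.081 -0.982] yaw -0.043 grasp [588.5 -82.3 198.4] q [-0.32  0.48  1.69 -0.03  0.78  1.33] F [ 0.6  1.  -3.2] w 23.4
[591.74258698 -83.82893637 179.72309585] 70.35
hub px [306. 184.] xyz [646.5 -75.7 201.9]
hub x range [634.8 656.8] n 2145
patch 2955 [315. 185.] c [645.9 -85.1 203. ] n [-0.035 -0.041  0.999] res 0.63 tilt deg about bar (atan ny/nz) -2.3 tilt total 3.1
```

View pics/w38.png

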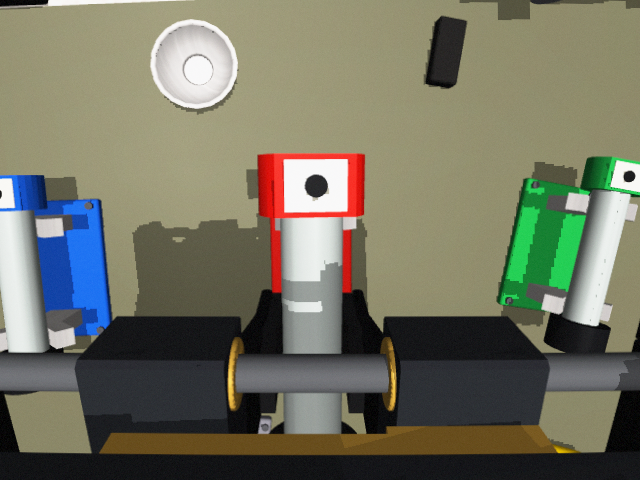

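Request:
play_rows --series "-0.4 -1.2 -4 0 1;-0.1 0 -4 0 1;-0.1 0 -2.5 0 1;0 0 0 0 1"

```text
clock: 70.9
ee_pos: [587.3, -88.7, 74.5]
orientation: [0.995, -0.02, 0.09, 0.038]
ft_force: [0.3, 0.0, -3.1]
grip_width: 23.2
```

```bash
python3 st.py; python3 wl.py w39; python3 flat.py w39 red 60
```

```text
t 70.9 tcp [587.3 -88.7  74.5] toolz [ 0.177 -0.079 -0.981] yaw -0.033 grasp [583.9 -87.2  93.1] q [-0.33  0.65  1.78 -0.04  0.52  1.31] F [ 0.3  0.  -3.1] w 23.2
[587.29351827 -88.73835238  74.45451358] 70.9
hub px [306. 184.] xyz [641.8 -79.7  96.9]
hub x range [630.3 652.2] n 2146
patch 2980 [315. 185.] c [641.4 -89.5  98. ] n [-0.042 -0.04   0.998] res 0.62 tilt deg about bar (atan ny/nz) -2.3 tilt total 3.3
```

Request:
play_rows --series "0 -0.8 -0.5 -0.01 1;0 0 -0.5 0 1;-0.1 0 -0.4 0 1;-0.1 0 -0.2 0 1"

```text
clock: 71.45
ee_pos: [589.5, -97.4, 62.9]
orientation: [0.994, -0.024, 0.095, 0.04]
ft_force: [-0.2, -0.1, -2.4]
grip_width: 23.4
```

```bash
python3 st.py; python3 wl.py w40; python3 flat.py w40 red 60
```

```text
t 71.45 tcp [589.5 -97.4  62.9] toolz [ 0.186 -0.084 -0.979] yaw -0.041 grasp [586.  -95.8  81.4] q [-0.34  0.67  1.78 -0.04  0.49  1.31] F [-0.2 -0.1 -2.4] w 23.4
[589.53866145 -97.40712529  62.85037776] 71.45
hub px [306. 184.] xyz [643.9 -88.8  85.8]
hub x range [632.2 654.2] n 2168
patch 2987 [315. 185.] c [643.4 -98.5  87. ] n [-0.05  -0.036  0.998] res 0.63 tilt deg about bar (atan ny/nz) -2.1 tilt total 3.5
```

Request:
play_rows --series "-0.2 0.1 -0.6 0 1;-0.1 0 -0.5 0 1;-0.1 0 -0.3 0 1;-0.1 0 -0.1 0 1"

```text
clock: 72.0
ee_pos: [587.5, -96.7, 54.2]
orientation: [0.994, -0.024, 0.1, 0.042]
ft_force: [0.6, -0.3, 0.5]
grip_width: 23.3
```

```bash
python3 st.py; python3 wl.py w41; python3 flat.py w41 red 60
```

```text
t 72.0 tcp [587.5 -96.7  54.2] toolz [ 0.197 -0.088 -0.976] yaw -0.039 grasp [583.7 -95.   72.7] q [-0.34  0.68  1.8  -0.04  0.45  1.31] F [ 0.6 -0.3  0.5] w 23.3
[587.48804238 -96.70831432  54.18173886] 72.0
hub px [307. 183.] xyz [641.9 -89.4  75.5]
hub x range [630.4 652.5] n 2080
patch 2877 [315. 183.] c [641.6 -97.8  76.6] n [-0.016 -0.031  0.999] res 0.64 tilt deg about bar (atan ny/nz) -1.8 tilt total 2.0
```

Request:
play_rows --series "0 0 -0.1 0 0.85;0 0 0 0 0.7;0 0 0 0 0.5;0 0 0 0 0.4;0 0 0 0 0.4;0 0 2 0 0.4"

```text
clock: 72.8
ee_pos: [586.5, -96.6, 71.7]
orientation: [0.994, -0.024, 0.099, 0.041]
ft_force: [1.3, 0.6, 0.7]
grip_width: 50.9
```

```bash
python3 st.py; python3 wl.py w42; python3 flat.py w42 red 60
```

```text
t 72.8 tcp [586.5 -96.6  71.7] toolz [ 0.194 -0.087 -0.977] yaw -0.04 grasp [582.8 -95.   90.3] q [-0.34  0.65  1.79 -0.04  0.49  1.31] F [1.3 0.6 0.7] w 50.9
[586.53790088 -96.60960608  71.70399291] 72.8
hub px [301. 182.] xyz [641.9 -86.7  74.1]
hub x range [630.8 652.8] n 1643
patch 2362 [309. 181.] c [641.8 -97.1  75.3] n [-0.001 -0.026  1.   ] res 0.65 tilt deg about bar (atan ny/nz) -1.5 tilt total 1.5
```

Request:
play_rows --series "0 0 3 0 0.4;0 2 3 0 0.4;0 2 0 0.18 0.4;0 2 0 0.18 0.4;0 2 0 0.18 0.4;0 2 0 0.18 0.4;0 1 0 0.18 0.4;0 1 0 0.18 0.4;0 1 0 0.18 0.4;0 1 0 0.18 0.4;0 1 0 0.18 0.4;0 1 0 0.18 0.4;0 1 0 0.18 0.4;0 1 0 0.18 0.4;0 1 0 0.18 0.4;0 1 0 0.18 0.4;0 1 0 0.18 0.4;0 1 0 0.18 0.4;0 0 0 0.18 0.4;0 0 0 0.06 0.4"

```text
clock: 75.35
ee_pos: [588.9, 127.7, 129.8]
orientation: [-0.016, 0.994, 0.039, -0.104]
ft_force: [-0.6, -0.7, -0.1]
grip_width: 52.0
```

```bash
python3 st.py
```

```text
t 75.35 tcp [588.9 127.7 129.8] toolz [-0.209  0.073 -0.975] yaw -3.101 grasp [592.9 126.3 148.3] q [-0.01  0.69  1.42  0.08  1.24 -1.64] F [-0.6 -0.7 -0.1] w 52.0
```

Request:
play_rows --series "0 0 0 0 0.4;0 0 0 0 0.4;0 0 0 0 0.4;0 0 0 0 0.4;0 0 0 0 0.4;0 0 0 0 0.4;0 0 0 0 0.4;0 0 0 0 0.4"

```text
clock: 76.35
ee_pos: [588.7, 127.2, 128.9]
orientation: [-0.014, 0.994, 0.039, -0.105]
ft_force: [-0.0, 0.0, -0.1]
grip_width: 52.3
```

```bash
python3 st.py
```

```text
t 76.35 tcp [588.7 127.2 128.9] toolz [-0.209  0.074 -0.975] yaw -3.105 grasp [592.7 125.8 147.4] q [-0.01  0.69  1.42  0.08  1.24 -1.64] F [-0.   0.  -0.1] w 52.3
```

Request:
play_rows --series "0 1 0 -0.17 0.4;0 1 0 -0.18 0.4;0 1 0 -0.18 0.4;0 1 0 -0.18 0.4;0 1 0 -0.18 0.4;0 1 0 -0.18 0.4;0 1 0 -0.18 0.4;0 1 0 -0.18 0.4;0 1 0 -0.18 0.4;0 1 0 -0.18 0.4;0 1 0 -0.18 0.4;0 1 0 -0.18 0.4;0 1 0 -0.18 0.4;0 1 0 -0.18 0.4;0 1 0 -0.18 0.4;0 1 0 -0.18 0.4;0 1 0 -0.18 0.4;0 0 0 0 0.4"

```text
clock: 78.6
ee_pos: [588.5, 301.7, 130.0]
orientation: [0.994, 0.013, 0.105, 0.039]
ft_force: [-0.3, -0.2, 0.2]
grip_width: 52.5
```

```bash
python3 st.py;python3 wl.py w43; python3 flat.py w43 yellow 40
```

```text
t 78.6 tcp [588.5 301.7 130. ] toolz [ 0.21  -0.074 -0.975] yaw 0.035 grasp [584.5 303.1 148.5] q [ 0.37  0.64  1.54 -0.2   0.8   2.05] F [-0.3 -0.2  0.2] w 52.5
[588.51042125 301.68023566 129.98715981] 78.6
hub px [291. 165.] xyz [654.6 311.2  78.6]
hub x range [643.2 665.8] n 0flat.py:24: RuntimeWarning: Mean of empty slice.
  dbg=p.copy(); dbg[pm]=(255,0,255); cv2.imwrite(f'pics/{tag}_dbg.png',cv2.resize(dbg[max(y0-10,0):y1+10,max(x0-10,0):x1+10],None,fx=4,fy=4,interpolation=cv2.INTER_NEAREST)); c=q.mean(0); r=np.linalg.svd(q-c,full_matrices=False); nv=r[2][2]; nv*=np.sign(nv[2])
  ret = um.true_divide(
Traceback (most recent call last):
  File "flat.py", line 28, in <module>
    if __name__=='__main__': flat(sys.argv[1],sys.argv[2])
                             ~~~~^^^^^^^^^^^^^^^^^^^^^^^^^
  File "flat.py", line 24, in flat
    dbg=p.copy(); dbg[pm]=(255,0,255); cv2.imwrite(f'pics/{tag}_dbg.png',cv2.resize(dbg[max(y0-10,0):y1+10,max(x0-10,0):x1+10],None,fx=4,fy=4,interpolation=cv2.INTER_NEAREST)); c=q.mean(0); r=np.linalg.svd(q-c,full_matrices=False); nv=r[2][2]; nv*=np.sign(nv[2])
                                                                                                                                                                                                                                           ~~~~^^^
IndexError: index 2 is out of bounds for axis 0 with size 0
```

View pics/w43.png

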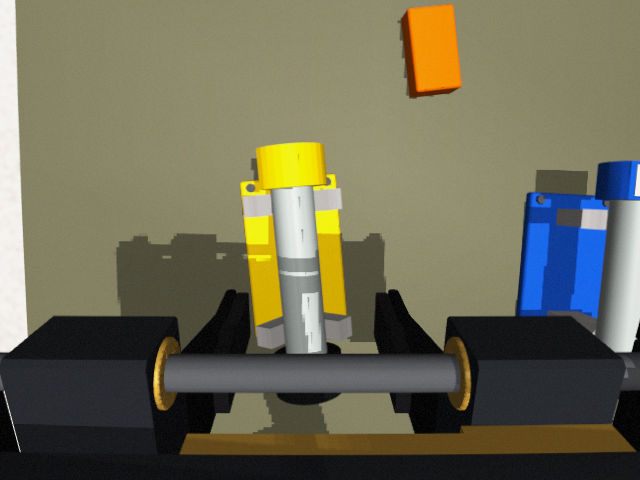

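Request:
play_rows --series "0.6 0 -3 0.06 0.4;0 0 -2 0 0.4;0 0 0 0 0.4"

```text
clock: 79.03
ee_pos: [594.3, 298.6, 79.4]
orientation: [0.993, 0.048, 0.106, 0.036]
ft_force: [0.7, 0.4, 0.3]
grip_width: 52.0
```

```bash
python3 st.py
```

```text
t 79.03 tcp [594.3 298.6  79.4] toolz [ 0.214 -0.061 -0.975] yaw 0.105 grasp [590.2 299.8  97.9] q [ 0.36  0.71  1.57 -0.21  0.69  1.98] F [0.7 0.4 0.3] w 52.0
```

Request:
play_rows --series "0.1 0.35 -1.5 0 0.4;0 0 -1.2 0 0.4;0 0 -0.3 0 0.5;0 0 0 0 0.7;0 0 0 0 1;0 0 0 0 1;0 0 0 0 1;0 0 0 0 1;0 0 1 0 1;0 0 3 0 1"

```text
clock: 80.28
ee_pos: [593.4, 301.3, 87.6]
orientation: [0.993, 0.049, 0.103, 0.036]
ft_force: [0.7, -0.1, -1.8]
grip_width: 23.1
```

```bash
python3 st.py
```

```text
t 80.28 tcp [593.4 301.3  87.6] toolz [ 0.209 -0.062 -0.976] yaw 0.106 grasp [589.5 302.5 106.1] q [ 0.36  0.7   1.56 -0.2   0.71  1.98] F [ 0.7 -0.1 -1.8] w 23.1
```

Request:
play_rows --series "0 0 3 0 1;-0.5 4 1 -0.02 1;-0.8 5 0 -0.03 1;-0.8 5 0 -0.03 1;-0.8 4 0 -0.02 1;-0.4 1.5 -2 0 1;0 0 -3 0 1;0 0 -3 0 1;0 0 0 0 1"

```text
clock: 81.4
ee_pos: [557.1, 495.8, 48.8]
orientation: [0.994, -0.005, 0.1, 0.044]
ft_force: [-0.7, 0.2, -3.0]
grip_width: 23.3
```

```bash
python3 st.py
```

```text
t 81.4 tcp [557.1 495.8  48.8] toolz [ 0.197 -0.088 -0.976] yaw -0.001 grasp [553.4 497.5  67.4] q [ 0.66  0.86  1.29 -0.24  0.9   2.38] F [-0.7  0.2 -3. ] w 23.3
```

Request:
play_rows --series "0 0.5 -2 0 1;0 0 -1 0 1;0 0 -0.6 0 1;0 0 -0.4 0 1;0 0 -0.3 0 1;0 0 -0.2 0 1"

```text
clock: 82.15
ee_pos: [559.6, 500.8, 7.7]
orientation: [0.994, -0.006, 0.102, 0.043]
ft_force: [-2.7, -2.6, 6.1]
grip_width: 23.4
```

```bash
python3 st.py; python3 wl.py w44; python3 -c "
from h import *;import pickle
d=np.load('pics/w44.npy');m=pickle.load(open('pics/w44.pkl','rb'));P=cloud(m,d);p=cv2.imread('pics/w44.png')
H,S,V=cv2.split(cv2.cvtColor(p,cv2.COLOR_BGR2HSV));k=(H>22)&(H<35)&(S>120)&(P[...,2]>12);q=P[k];print(np.nanpercentile(q,[2,50,98],axis=0).round(1))"
```

```text
t 82.15 tcp [559.6 500.8   7.7] toolz [ 0.202 -0.087 -0.976] yaw -0.003 grasp [555.8 502.4  26.2] q [ 0.66  0.92  1.28 -0.26  0.85  2.41] F [-2.7 -2.6  6.1] w 23.4
[559.62650305 500.79332155   7.71097205] 82.15
[[562.1 484.3  27.5]
 [617.7 502.9  36.8]
 [628.5 519.2  68.6]]
```

Request:
play_rows --series "0 0 0.2 0 0.8;0 0 0 0 0.6;0 0 0 0 0.5;0 0 0 0 0.5;0 -0.3 0 0 0.5;0 -0.4 0 0 0.5;0 -0.4 0 0 0.5;0 -0.4 0 0 0.5;0 -0.4 0 0 0.5;0 -0.4 0 0 0.5;0 -0.4 0 0 0.5;0 -0.2 0 0 0.5;0 0 0 0 0.5"

```text
clock: 83.82
ee_pos: [562.3, 471.0, 12.1]
orientation: [0.994, -0.006, 0.105, 0.041]
ft_force: [0.2, 0.1, -0.7]
grip_width: 43.2
```

```bash
python3 st.py; python3 wl.py w45; python3 flat.py w45 yellow
```

```text
t 83.83 tcp [562.3 471.   12.1] toolz [ 0.208 -0.083 -0.975] yaw -0.004 grasp [558.3 472.5  30.6] q [ 0.62  0.89  1.35 -0.27  0.8   2.39] F [ 0.2  0.1 -0.7] w 43.2
[562.25156405 470.9644302   12.05518086] 83.825
hub px [312. 178.] xyz [618.2 469.8  34.4]
hub x range [607.3 629. ] n 1786
patch 2428 [283. 178.] c [618.2 483.   31.9] n [0.006 0.471 0.882] res 0.57 tilt deg about bar (atan ny/nz) 28.1 tilt total 28.1
```

View pics/w45.png

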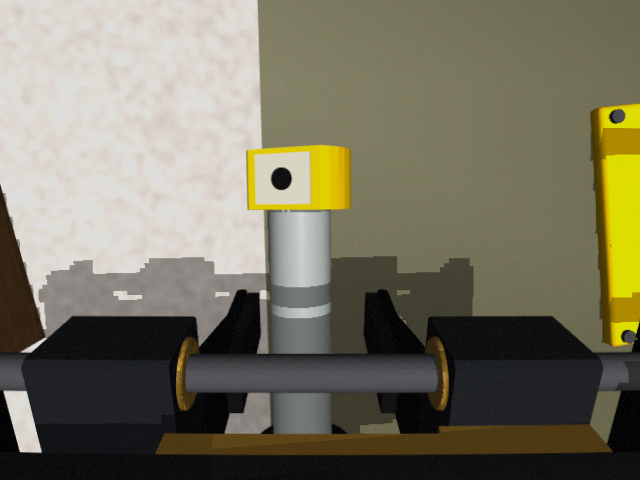

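Request:
play_rows --series "0 -0.3 0 0 0.5;0 -0.2 0 0 0.5;0 -0.2 0 0 0.5;0 -0.2 0 0 0.5;0 -0.2 0 0 0.5;0 -0.2 0 0 0.5;0 -0.15 0 0 0.5;0 0 0 0 0.5"

```text
clock: 84.88
ee_pos: [562.3, 455.9, 12.1]
orientation: [0.994, -0.006, 0.105, 0.041]
ft_force: [0.7, -1.0, 0.3]
grip_width: 43.5
```

```bash
python3 st.py; python3 wl.py w46; python3 flat.py w46 yellow
```

```text
t 84.88 tcp [562.3 455.9  12.1] toolz [ 0.208 -0.083 -0.975] yaw -0.004 grasp [558.3 457.4  30.6] q [ 0.61  0.88  1.38 -0.27  0.77  2.37] F [ 0.7 -1.   0.3] w 43.5
[562.26677666 455.87530585  12.10059591] 84.875
hub px [283. 178.] xyz [618.4 472.1  32.2]
hub x range [607.3 628.9] n 2048
patch 2806 [289. 178.] c [618.1 465.6  33.3] n [ 0.001 -0.036  0.999] res 0.62 tilt deg about bar (atan ny/nz) -2.1 tilt total 2.1
```

Request:
play_rows --series "0 0.45 0 0 0.5;0 0.45 0 0 0.6;0 0 0 0 0.65;0 0 0 0 0.7;0 0 0 0 0.8;0 0 0 0 1;0 0 0 0 1;0 0 0.3 0 1;0 0 1 0 1;0 0 2 0 1"

```text
clock: 86.18
ee_pos: [559.4, 464.0, 42.9]
orientation: [0.994, -0.006, 0.101, 0.043]
ft_force: [0.6, -0.0, -3.2]
grip_width: 23.2
```

```bash
python3 st.py; python3 wl.py w47; python3 flat.py w47 yellow 30
```

```text
t 86.17 tcp [559.4 464.   42.9] toolz [ 0.201 -0.087 -0.976] yaw -0.003 grasp [555.6 465.6  61.5] q [ 0.62  0.85  1.35 -0.25  0.84  2.36] F [ 0.6 -0.  -3.2] w 23.2
[559.41981294 463.98566866  42.91513296] 86.175
hub px [308. 178.] xyz [615.3 469.7  62.5]
hub x range [604.5 626.2] n 2031
patch 2776 [313. 178.] c [615.4 465.6  63.7] n [0.01  0.037 0.999] res 0.63 tilt deg about bar (atan ny/nz) 2.1 tilt total 2.2
```

Request:
play_rows --series "0 0 4 0 1;0.5 -2 4 0.02 1;1 -4 0 0.03 1;1 -4 0 0.03 1;0.8 -3 0 0.02 1;0.3 -2 0 0 1;0 0 0 0 1"

```text
clock: 87.1
ee_pos: [600.8, 314.1, 139.8]
orientation: [0.992, 0.046, 0.113, 0.032]
ft_force: [-1.1, 0.2, -2.9]
grip_width: 23.1
```

```bash
python3 st.py; python3 wl.py w48; python3 flat.py w48 yellow 60
```

```text
t 87.1 tcp [600.8 314.1 139.8] toolz [ 0.228 -0.054 -0.972] yaw 0.101 grasp [596.4 315.1 158.2] q [ 0.38  0.64  1.51 -0.19  0.81  1.97] F [-1.1  0.2 -2.9] w 23.1
[600.75151616 314.05261898 139.75866859] 87.1
hub px [309. 178.] xyz [655.8 325.4 160.4]
hub x range [644.4 667.4] n 2054
patch 2858 [312. 177.] c [656.  321.1 161.7] n [-0.017  0.023  1.   ] res 0.64 tilt deg about bar (atan ny/nz) 1.3 tilt total 1.7
```

Request:
play_rows --series "-0.3 -1.2 -3.5 0 1;0 0 -3 0 1;-0.1 0 -0.3 0 1;0 0 0 0 1"

```text
clock: 87.65
ee_pos: [597.8, 308.9, 72.8]
orientation: [0.992, 0.048, 0.117, 0.03]
ft_force: [-0.3, 0.1, -2.6]
grip_width: 23.5
```

```bash
python3 st.py; python3 wl.py w49; python3 flat.py w49 yellow 60
```

```text
t 87.65 tcp [597.8 308.9  72.8] toolz [ 0.234 -0.048 -0.971] yaw 0.106 grasp [593.3 309.8  91.3] q [ 0.37  0.72  1.57 -0.22  0.65  2.  ] F [-0.3  0.1 -2.6] w 23.5
[597.78295308 308.92400208  72.82264413] 87.65
hub px [309. 178.] xyz [652.6 320.4  93.9]
hub x range [641.3 664.2] n 2073
patch 2860 [312. 177.] c [652.7 316.4  95.1] n [-0.022  0.022  1.   ] res 0.64 tilt deg about bar (atan ny/nz) 1.2 tilt total 1.8
```

Now dy = -7.5 mm and dz = -19 mm remain.

Request:
play_rows --series "0 -0.75 -0.4 0 1;0 0 -0.5 0 1;0 0 -0.4 0 1;0 0 -0.2 0 1"

```text
clock: 88.2
ee_pos: [599.7, 302.0, 60.4]
orientation: [0.991, 0.048, 0.12, 0.029]
ft_force: [0.5, 0.2, -3.3]
grip_width: 23.3
```

```bash
python3 st.py; python3 wl.py w50; python3 flat.py w50 yellow 60
```

```text
t 88.2 tcp [599.7 302.   60.4] toolz [ 0.24  -0.046 -0.97 ] yaw 0.106 grasp [595.1 302.9  78.8] q [ 0.36  0.74  1.59 -0.22  0.62  2.  ] F [ 0.5  0.2 -3.3] w 23.3
[599.69500298 302.02883614  60.36733878] 88.2
hub px [308. 178.] xyz [654.4 313.6  81.8]
hub x range [643.  666.1] n 2046
patch 2857 [312. 177.] c [654.5 309.5  83. ] n [-0.026  0.015  1.   ] res 0.65 tilt deg about bar (atan ny/nz) 0.9 tilt total 1.7
```

Request:
play_rows --series "-0.15 -0.05 -0.5 0 1;-0.1 0 -0.3 0 1;-0.1 0 -0.15 0 1;0 0 0 0 0.85;0 0 0 0 0.7;0 0 0 0 0.5;0 0 0 0 0.4;0 0 0 0 0.4;0 0 2 0 0.4"

```text
clock: 89.38
ee_pos: [598.3, 303.0, 73.0]
orientation: [0.991, 0.048, 0.123, 0.028]
ft_force: [0.3, 0.1, 0.3]
grip_width: 50.9
```

```bash
python3 st.py; python3 wl.py w51; python3 flat.py w51 yellow 60
```

```text
t 89.38 tcp [598.3 303.   73. ] toolz [ 0.246 -0.043 -0.968] yaw 0.106 grasp [593.7 303.9  91.4] q [ 0.36  0.72  1.59 -0.22  0.63  2.  ] F [0.3 0.1 0.3] w 50.9
[598.33053853 303.03936884  73.00299585] 89.375
hub px [304. 179.] xyz [654.1 313.7  74.1]
hub x range [642.9 666.4] n 1623
patch 2275 [306. 177.] c [654.6 312.   75.3] n [-0.01   0.038  0.999] res 0.63 tilt deg about bar (atan ny/nz) 2.2 tilt total 2.3
```

Request:
play_rows --series "0 0 3 0 0.4;0 0 4 0 0.4;0 -3 4 0 0.4;0 -5 0 0 0.4;0 -5 0 0 0.4;0 -5 0 0 0.4;0 -3 0 0 0.4;0 0 0 0 0.4;0 0 0 0 0.4"

```text
clock: 90.55
ee_pos: [606.3, 90.8, 205.4]
orientation: [0.989, 0.049, 0.139, 0.025]
ft_force: [-0.1, -1.0, 0.1]
grip_width: 52.4
```

```bash
python3 st.py; python3 wl.py w52; python3 flat.py w52 blue 60;python3 flat.py w52 red 60;python3 flat.py w52 yellow 60
```

```text
t 90.55 tcp [606.3  90.8 205.4] toolz [ 0.278 -0.036 -0.96 ] yaw 0.109 grasp [601.   91.4 223.7] q [-0.02  0.44  1.7  -0.05  0.72  1.48] F [-0.1 -1.   0.1] w 52.4
[606.2808216   90.75307815 205.44179722] 90.55
hub px [292. 215.] xyz [651.9 100.7  74. ]
hub x range [640.9 662.5] n 472
patch 706 [291. 215.] c [651.6 102.8  75.3] n [-0.002  0.041  0.999] res 0.72 tilt deg about bar (atan ny/nz) 2.4 tilt total 2.4
hub px [540. 251.] xyz [642.1 -81.6  73.3]
hub x range [630.9 652.8] n 377
patch 587 [556. 253.] c [642.1 -96.9  75.3] n [-0.01  -0.034  0.999] res 0.63 tilt deg about bar (atan ny/nz) -2.0 tilt total 2.1
hub px [ 18. 184.] xyz [656.3 294.6  71.3]
hub x range [645.4 667.1] n 106
patch 154 [  2. 183.] c [656.1 303.1  75.8] n [-0.038  0.439  0.898] res 0.61 tilt deg about bar (atan ny/nz) 26.1 tilt total 26.1
```

Request:
play_rows --series "0 -4 0 0 0.4;0 -6 0 0 0.4;0 -6 0 0 0.4;0 -5 0 0 0.4;0 -4 0 0 0.4;0 -1 0 0 0.4;0 0 0 0 0.4;0 0 0 0 0.4"

```text
clock: 91.6
ee_pos: [609.4, -163.5, 206.7]
orientation: [0.988, 0.059, 0.142, 0.023]
ft_force: [-0.4, 0.7, -0.5]
grip_width: 52.1
```

```bash
python3 st.py; python3 wl.py w53; python3 flat.py w53 red 60;python3 flat.py w53 green 60; python3 meas.py t6.png; python3 -c "
import cv2;p=cv2.imread('pics/t6.png');cv2.imwrite('pics/t6c.png',cv2.resize(p[160:340,240:560],None,fx=2.5,fy=2.5,interpolation=cv2.INTER_CUBIC))"
```

```text
t 91.6 tcp [ 609.4 -163.5  206.7] toolz [ 0.283 -0.029 -0.959] yaw 0.129 grasp [ 604.  -162.9  224.9] q [-0.49  0.46  1.66  0.16  0.76  0.86] F [-0.4  0.7 -0.5] w 52.1
[ 609.39350426 -163.46836292  206.71264176] 91.6
hub px [218. 225.] xyz [ 642.  -106.7   73.9]
hub x range [630.8 652.8] n 469
patch 718 [214. 225.] c [642.  -96.9  75.3] n [-0.004 -0.022  1.   ] res 0.7 tilt deg about bar (atan ny/nz) -1.3 tilt total 1.3
hub px [493. 257.] xyz [ 641.1 -297.5   73.1]
hub x range [626.8 653.3] n 411
patch 651 [502. 259.] c [ 640.1 -310.    75.3] n [0.022 0.091 0.996] res 0.75 tilt deg about bar (atan ny/nz) 5.2 tilt total 5.4
red hub 50 [437. 213.] [640.7 -81.8  70.8]
red base 481 [430. 241.] [583.6 -74.4   7.1]
red base 70 [450. 242.] [ 576.1 -122.3    8.3]
yellow hub 31 [271. 209.] [654.3 294.7  74.6]
yellow base 375 [279. 237.] [599.  280.8   7.3]
yellow base 164 [259. 237.] [598.7 329.9   7.5]
blue hub 31 [363. 210.] [649.8  86.7  75.3]
blue base 277 [346. 240.] [589.5 125.2   7.4]
blue base 195 [365. 237.] [593.3  79.4   7.3]
axle 469 [529. 145.] rect [ 791.1 -309.8] [198.2  60.4] yaw 1.4
axle 765 [268. 236.] rect [595.  303.2] [141.9  39.8] yaw 0.109
axle 761 [356. 236.] rect [591.9 102.2] [ 38.8 140.9] yaw -0.022
axle 733 [444. 238.] rect [583.  -93.5] [ 37.6 138.5] yaw -0.038
```

View pics/t6c.png

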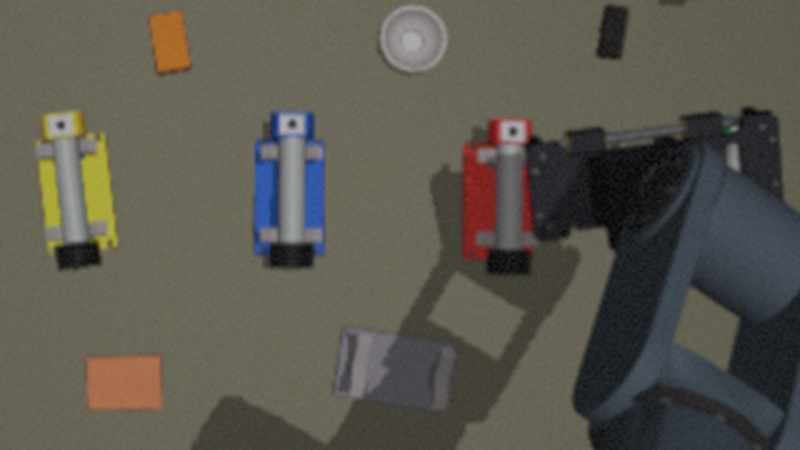

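View pics/w53.png

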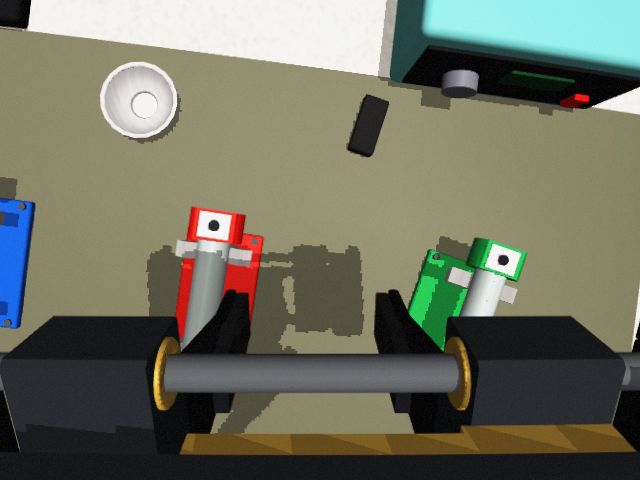

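```bash
python3 - <<'E'
from h import *;import pickle
from scipy.optimize import least_squares
for tag,c0,yaw,pc in (('w53',(582,-299.9),-.228,(640.1,-310.0)),('w14',(582,-299.9),-.228,(639.8,-310.3)),('w53',(583,-94),-.045,(642,-96.9)),('w51',(594.5,303),.1,(654.6,312.0))):
    d=np.load(f'pics/{tag}.npy');m=pickle.load(open(f'pics/{tag}.pkl','rb'));P=cloud(m,d).reshape(-1,3)
    u=np.array([np.cos(yaw),np.sin(yaw)]);v=np.array([-u[1],u[0]])
    s=(P[:,:2]-c0)@u;w=(P[:,:2]-c0)@v
    k=(s>5)&(s<46)&(abs(w)<13)&(P[:,2]>62)&(P[:,2]<78)&~((s>30)&(P[:,2]<70))
    f=lambda p:np.hypot(w[k]-p[0]-p[1]*(s[k]-30),P[k,2]-p[2])-12
    r=least_squares(f,[0,0,62],loss='soft_l1',f_scale=.5)
    ax=r.x[0]+r.x[1]*(59-30); wp=(np.array(pc)-c0)@v
    print(tag,k.sum(),r.x.round(3),'patch lateral minus axis',(wp-ax).round(2),'deg',np.degrees(np.arcsin((wp-ax)/14)).round(1))
E
```

```text
w53 1055 [1.5490e+00 2.7000e-02 6.0812e+01] patch lateral minus axis 0.96 deg 3.9
w14 6021 [1.6190e+00 1.0000e-03 6.0771e+01] patch lateral minus axis 1.29 deg 5.3
w53 1570 [1.1800e-01 8.0000e-03 6.0728e+01] patch lateral minus axis -0.6 deg -2.4
w51 4500 [2.1970e+00 6.0000e-03 6.0826e+01] patch lateral minus axis 0.59 deg 2.4
```

```bash
python3 - <<'E'
from station import manip
print(manip.job_done(), manip.read_state()['clock'])
E
```

```text
the job is handed in; nothing more can be done
the job is handed in; nothing more can be done
```

The job is handed in at about 92 s of the 210 s. All four axles measured as seated in the stands of their own colour with their flats up.

**How it was done:** A first attempt to turn the green axle in its V-stand by stroking its top failed, because the bar climbed the V wall and appeared to roll back. Each axle was instead lifted out, rolled on the bench to the left of the stands, and put back. Red was parked in the grey stand while blue moved to its own stand.

**Last checks:** These come from plane fits on the white patches in the wrist depth images. The limit is about 8.6°. A check against the bar's axis for red, green and yellow agreed to within about 2°.

| Axle | Flat tilt from vertical |
|---|---|
| Red | 1.3–2.1° |
| Blue | 2.4° |
| Yellow | 2.3° |
| Green | 5.4–5.7° |

- **Green:** it has the least margin, and its bar-axis check gave 3.9–5.3°.
- **Yellow:** one later reading gave 26°, but its patch was cut off at the picture's edge. I discarded it; the top view still showed yellow's flat facing up.
- **Seating:** the last top view had green hidden under the arm. The final wrist view showed it in place.
- **Bystanders:** the battery pack, dish, rubber block and circuit board looked unmoved in the last top view. The screwdriver was hidden by the arm there and was last seen in place at 54 s.
- **Arm:** when I handed in, the gripper was open and about 120 mm above the axles. The tool had slowly drifted to about 16° of tilt over the run.

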